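Set up a one-cup drip coffee filter on the scale

TASK

Get the drip filter ready for one coffee, building it up from the bottom: stand the clean dark grey cup upright in the middle of the scale's black pad, set the filter chamber squarely on the cup, lower the press into the chamber, knob up, until it lies on the chamber's floor, and last put the domed lid on so that it sits down over the chamber's rim. Leave the spotted used cup and the coffee scoop where they are.

Things in the scene. Friction and masses are not known exactly. Their poses are not given: they have to be found in the camera images.
- cup_center (a point): The clean espresso cup, dark grey outside above a cream foot, standing upright (it and the other parts start on two 4 mm thick beige mats). Body 60 mm across at the rim (narrower at the foot), 52 mm high; the ear-shaped handle reaches 54 mm from the cup's axis along the cup's own -y, so grip the body across its x. The point lies on the axis of the body, 26 mm above its foot; z is up.
- filter_center (a point): The filter chamber: open aluminium cup, 58 mm outside, 53 mm inside, 42 mm high, 3 mm floor with drip holes, with a flat flange at the foot 77 mm across and 3 mm thick (two small ears to 96 mm along its x). The flange's flat underside rests on the cup's rim; it can be gripped round the chamber above the flange. The point lies on its axis, 21 mm above the underside; z is up.
- press_center (a point): The press: perforated steel disc 45 mm across and 3 mm thick, with a thin 8 mm stem and a black knob on top, 15 mm across and 25 mm tall (40 to 65 mm above the underside); 65 mm high in all. Lying on the floor of the chamber, its knob stands 26 mm above the chamber's rim. The point lies on its axis, 32.5 mm above the underside; z is up.
- lid_center (a point): The domed aluminium lid with a wooden knob: 70 mm across, 54 mm high. Knob 18 mm across, from 40 to 54 mm above the lower edge. Its skirt (64 mm inside, 6 mm deep) goes over the chamber's rim, and an inner ledge 6 mm above the lower edge rests on the rim; the dome (50 mm inside) clears the press's knob. The point lies on its axis, 27 mm above its lower edge; z is up.
- scale_pad (a point): The coffee scale: white, 150 x 126 mm, 21 mm high, fixed, with a black silicone pad 110 x 116 mm on top and a display strip at its own -x end. The point is the middle of the pad's top; x runs away from the display, z is up.
- used_cup_center (a point): The used espresso cup: white with beige spots and coffee inside, 65 mm across, 56 mm high, handle along its own -y to 57 mm from its axis. Not to be used. The point lies on its axis, 28 mm above its foot.
- scoop_center (a point): A steel coffee scoop, 127 x 43 x 25 mm, lying behind the scale, not to be moved. The point is its middle, 12.5 mm above the worktop; its bowl lies along its own +x.
There are look-alikes about, which are no part of the job. What is shaped like the part that bears filter_center but yellow is not meant.

How it is judged:
On the way, in this order (a step that is already met when the one before it is completed fails the run):
1. the dark grey cup stands upright in the middle of the scale's pad, let go (horizontal distance between cup_center and scale_pad below 0.02 m and z of cup_center in the frame of scale_pad between 0.022 and 0.03 m and angle between cup_center's own z axis and vertical below 0.1 rad and contact force between the fingers and cup below 0.05 N), for 0.2 s.
2. the filter chamber sits level on the cup, let go (horizontal distance between cup_center and scale_pad below 0.02 m and z of cup_center in the frame of scale_pad between 0.022 and 0.03 m and angle between cup_center's own z axis and vertical below 0.1 rad and horizontal distance between filter_center and cup_center below 0.01 m and z of filter_center in the frame of cup_center between 0.042 and 0.052 m and angle between filter_center's own z axis and vertical below 0.12 rad and contact force between the fingers and filter below 0.05 N), for 0.2 s.
3. the press lies on the chamber's floor, let go (horizontal distance between cup_center and scale_pad below 0.02 m and z of cup_center in the frame of scale_pad between 0.022 and 0.03 m and angle between cup_center's own z axis and vertical below 0.1 rad and horizontal distance between filter_center and cup_center below 0.01 m and z of filter_center in the frame of cup_center between 0.042 and 0.052 m and angle between filter_center's own z axis and vertical below 0.12 rad and horizontal distance between press_center and filter_center below 0.008 m and z of press_center in the frame of filter_center between 0.01 and 0.019 m and angle between press_center's own z axis and vertical below 0.2 rad and contact force between the fingers and press below 0.05 N), for 0.2 s.
4. the lid sits over the chamber's rim, let go (horizontal distance between cup_center and scale_pad below 0.02 m and z of cup_center in the frame of scale_pad between 0.022 and 0.03 m and angle between cup_center's own z axis and vertical below 0.1 rad and horizontal distance between filter_center and cup_center below 0.01 m and z of filter_center in the frame of cup_center between 0.042 and 0.052 m and angle between filter_center's own z axis and vertical below 0.12 rad and horizontal distance between press_center and filter_center below 0.008 m and z of press_center in the frame of filter_center between 0.01 and 0.019 m and angle between press_center's own z axis and vertical below 0.2 rad and horizontal distance between lid_center and filter_center below 0.006 m and z of lid_center in the frame of filter_center between 0.037 and 0.046 m and angle between lid_center's own z axis and vertical below 0.16 rad and contact force between the fingers and lid below 0.05 N), for 0.2 s.
At the end, for the whole second after the job is handed in: Cup upright, within 20 mm of the middle of the pad; chamber level on its rim within 10 mm of its axis; press flat on the chamber floor; lid down on the chamber rim, within 6 mm of its axis; all let go and at rest; spotted cup and scoop within 20 mm of where they were (horizontal distance between cup_center and scale_pad below 0.02 m and z of cup_center in the frame of scale_pad between 0.022 and 0.03 m and angle between cup_center's own z axis and vertical below 0.1 rad and horizontal distance between filter_center and cup_center below 0.01 m and z of filter_center in the frame of cup_center between 0.042 and 0.052 m and angle between filter_center's own z axis and vertical below 0.12 rad and horizontal distance between press_center and filter_center below 0.008 m and z of press_center in the frame of filter_center between 0.01 and 0.019 m and angle between press_center's own z axis and vertical below 0.2 rad and horizontal distance between lid_center and filter_center below 0.006 m and z of lid_center in the frame of filter_center between 0.037 and 0.046 m and angle between lid_center's own z axis and vertical below 0.16 rad and linear speed of each of cup, filter, press, lid below 0.01 m/s and distance of each of used_cup_center, scoop_center from where it was at the start of the episode below 0.02 m); the robot touches nothing.
It fails at once if the spotted used cup is moved more than 20 mm (distance of used_cup_center from where it was at the start of the episode above 0.02 m).
It fails at once if the coffee scoop is moved more than 20 mm (distance of scoop_center from where it was at the start of the episode above 0.02 m).
It also fails if it takes over 106 s, if anything falls off the work surface, if the arm or the gripper's body presses on something with over 40 N, if the wrist force passes 120 N, or if a joint passes its speed limit or range.

ROBOT

A 7-joint arm with a two-finger parallel gripper is mounted at the origin on a cart in front of the work surface, level with it; the furniture and walls round the work are solid. World frame = base frame: x ahead of the robot, y to its left, z up, the work surface at z = 0. Lengths are in m, angles in rad, forces in N, time in s.
With the tool pointing down it reaches from about 0.4 to 0.85 m from the base axis. Payload 10.4 kg.
Tool frame: the origin (TCP) lies on the front face of the gripper's body, between the roots of the fingers; the fingertips stand 73 mm ahead of it and the grasp point (between the pads) lies 54 mm ahead of it; z points along the fingers, y is the line along which they close (so a half turn about z gives the same grasp; the last joint's range is limited). The gripper opens to 85 mm and grips with 20 to 120 N. Pads are 22 mm wide; open, the fingers measure 114 mm over their backs; the gripper's body (76 mm by 85 mm) begins 54 mm behind the grasp point. The pads swing forward as they close: fully open they stand 13 mm farther back than shut.
Start: joints at [1.234, 0.332, -0.065, 1.46, 0.022, 1.35, -0.088], TCP at [0.193, -0.594, 0.304] pointing down, gripper open.
Joint ranges: [-2.6, 2.6], [-0.5, 2.12], [-1.47, 1.34], [0.16, 2.42], [-1.27, 4.41], [0.06, 2.06], [-2.6, 2.6]. Speed limits (rad/s): [2.22, 2.22, 2.79, 2.79, 3.14, 3.14, 3.14].

INTERFACE

Orientations are given as a unit quaternion [x, y, z, w].
In Python, from workcell import manip gives the robot as it stands.
- The arm moves only by the shell command python3 -m jog 'ROWS' [FORCE]. ROWS is JSON, a list of rows, each an object with "grip": the gripper command: -1 is fully open, 1 is shut, values between are in proportion; "slide": the shift along the tool's x, y, z in cm, a list of three; "yaw": the turn about the tool's z in rad. A call has 1 to 8 rows; each row shifts and turns the commanded pose from where the row before left it, along the tool's axes as they then stand; what a row does not reach is not made up. A row lasts 1/10 s, in which the tool goes at most 50 mm and 8.59 degrees, less where a joint would pass 70% of its speed; a pose out of reach is approached as far as the arm can. A call with a gripper value outside its range is refused whole. The fingers move at their own pace and stop on an object; FORCE is the grip in N (left out, the last holds). Time passes only in rows, so rows that do not move let the fingers close. It gives the time, the measured TCP pose, the force, the opening and the grip force at its end, in the units of the state.
- manip.get_obs(): the state, without advancing time (a new reading comes with each control period).
- manip.camera(name): name is "scene" or "top" or "wrist"; returns the picture (384x512x3 uint8, blue, green, red); there is no depth.
- manip.calibration(name): a dict with "vfov" (degrees; the focal length in pixels is half the picture's height over the tangent of half this angle, whatever the lens; pixels are square), "cx", "cy" (the principal point, pixels), "k1" (the pictures are not rectified: a ray, as slopes to the right and down, at radius r is drawn at 1 + k1 r^2 times it, then the intrinsics apply), "camera_from_world" (4x4, takes a point from world to camera coordinates). Camera axes: x right, y down, z forward; pixel columns grow to the right and rows downward; lengths in m; the calibration is good to about 2 mm. A picture is of the moment at which its call begins: read the wrist's pose just before it. calibration takes no time and is no camera call; for the wrist camera it gives the pose at the moment of the call.
- manip.hand_in(): hands the job in; it is judged then, once.
Trained networks look in the newest picture that a camera, given by its name, has taken for a name from the list of things; names that differ only in an ending like _2 or _b are one class to them, and where a whole thing is asked for, a point or a joint stands for the part that bears it (a point fixed in the world has none). Each returns a list of dicts, best first, with "conf" (0 to 1); they miss things now and then, are a little off and sometimes report something else, mostly with a low value. They report only what shows in the picture. A call takes as long as a camera call. They do not tell look-alikes from the thing itself.
- manip.masks_of(thing, camera): "region" (384x512 bool, what is visible of it) and "centre" ([column, row] in pixels, amid what is visible of it).
The state is a dict: "clock": time; "joint_pos": joint angles; "joint_velocities": joint speeds; "tau": joint torques, N m; "position": TCP position; "ee_rot": TCP orientation; "ft_force": force on the tool from outside, world axes, zero at the start; "torque": the same for the moment, N m; "grip_width": opening from 0.0 (shut) to 1.0 (fully open); "grasp_force": force on a finger pad.
Only numpy, scipy, OpenCV 4.12 (cv2) and the standard library are available. Lean on these libraries where they do the work, as an engineer would, in place of code of your own. Each camera call takes 0.05 s, during which the arm holds its last target. There are 200 camera calls.

## Working session

There is one attempt and no reset: what is moved stays moved. The work goes in short steps, Python scripts to look and compute and a shell command to move; the robot and the scene stay as the last step left them, time stands still between calls to the robot, and variables do not carry over. Pictures are saved under pics/ and viewed, at most 14 in all, crops included, and the job is handed in when it is done.

```bash
mkdir -p pics; ls; cat > h.py <<'E'
import numpy as np, cv2
from workcell import manip
from scipy.spatial.transform import Rotation as R
def cal(n):
    c=manip.calibration(n); f=192/np.tan(np.radians(c["vfov"])/2)
    return f,c["cx"],c["cy"],c["k1"],np.array(c["camera_from_world"])
def ray(C,u,v):
    f,cx,cy,k,T=C
    K=np.array([[f,0,cx],[0,f,cy],[0,0,1.]])
    p=cv2.undistortPoints(np.array([[[u,v]]],float),K,np.array([k,0,0,0.])).ravel()
    d=T[:3,:3].T@np.array([p[0],p[1],1]); o=-T[:3,:3].T@T[:3,3]
    return o,d/np.linalg.norm(d)
def atz(C,u,v,z):
    o,d=ray(C,u,v); return o+d*(z-o[2])/d[2]
def tri(rs):
    A=sum(np.eye(3)-np.outer(d,d) for o,d in rs); b=sum((np.eye(3)-np.outer(d,d))@o for o,d in rs)
    x=np.linalg.solve(A,b); return x,[np.linalg.norm(np.cross(x-o,d)) for o,d in rs]
def proj(C,P):
    f,cx,cy,k,T=C; p=T[:3,:3]@np.asarray(P)+T[:3,3]; a=p[:2]/p[2]; a=a*(1+k*(a@a)); return a*f+[cx,cy]
E
python3 - <<'E'
from h import *
np.set_printoptions(precision=3,suppress=True)
o=manip.get_obs(); print(o["clock"],o["position"],o["ee_rot"],o["ft_force"])
for n in("scene","top"):
    im=manip.camera(n); cv2.imwrite(f"pics/{n}0.png",im)
    C=cal(n); print(n,-C[4][:3,:3].T@C[4][:3,3],C[:4])
    for t in "cup_center filter_center press_center lid_center scale_pad used_cup_center scoop_center".split():
        for m in manip.masks_of(t,n):
            r=m["region"]; ys,xs=np.nonzero(r)
            print(t,round(m["conf"],2),m["centre"],xs.min(),xs.max(),ys.min(),ys.max(),atz(C,*m["centre"],0.03)[:2], im[r].mean(0))
E
```

```text
pics
0.0 [ 0.193 -0.594  0.303] [ 0.988  0.156 -0.    -0.001] [-0.033 -0.325  0.151]
scene [-0.57   0.746  1.383] (np.float64(494.8409941788355), 258.5159933390779, 189.38264580352305, -0.0723087720413288)
cup_center 0.7 [243.2, 228.4] 231 253 215 236 [0.408 0.277] [193.205 201.159 210.551]
cup_center 0.63 [208.3, 234.2] 200 223 227 246 [0.44  0.396] [71.075 84.961 97.355]
filter_center 0.8 [127.9, 254.7] 115 143 245 265 [0.482 0.671] [ 45.973 199.036 221.43 ]
filter_center 0.63 [240.3, 227.3] 231 253 215 237 [0.417 0.284] [192.448 200.83  210.416]
lid_center 0.57 [277.9, 215.4] 268 285 203 220 [0.405 0.14 ] [215.509 220.604 228.434]
scale_pad 0.84 [323.7, 186.9] 304 342 174 206 [ 0.45  -0.084] [102.63  107.136 107.822]
scoop_center 0.62 [307.0, 163.7] 303 313 157 170 [ 0.587 -0.093] [164.733 177.105 188.721]
top [-0.297  0.465  1.425] (np.float64(369.77251889624677), 250.75863374880686, 189.59540438523803, -0.1232843817012332)
cup_center 0.47 [198.3, 226.5] 191 209 221 235 [0.437 0.393] [ 91.944 101.269 110.183]
filter_center 0.56 [225.8, 219.7] 218 234 211 228 [0.427 0.274] [210.081 209.476 212.96 ]
filter_center 0.52 [132.5, 237.0] 123 145 229 246 [0.487 0.667] [ 22.254 198.486 210.263]
lid_center 0.66 [255.6, 212.4] 249 264 201 218 [0.415 0.142] [225.265 226.079 230.163]
lid_center 0.4 [198.3, 228.4] 191 209 221 235 [0.429 0.396] [ 91.596 100.503 109.109]
scale_pad 0.65 [298.3, 192.4] 283 314 178 207 [ 0.442 -0.075] [115.979 117.343 117.896]
used_cup_center 0.53 [330.1, 171.9] 324 338 162 176 [ 0.492 -0.264] [127.231 142.066 157.984]
scoop_center 0.47 [289.0, 169.3] 284 293 154 172 [ 0.574 -0.089] [184.41  188.756 192.295]
```

```bash
python3 - <<'E'
import cv2
a=cv2.imread("pics/scene0.png")[140:280,90:390];cv2.imwrite("pics/s1.png",cv2.resize(a,(798,372),interpolation=cv2.INTER_CUBIC))
E
```

```text
(no output)
```

View pics/s1.png

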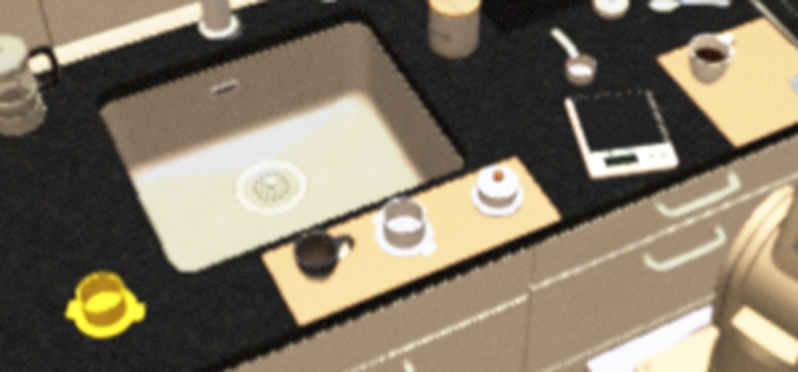

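View pics/top0.png

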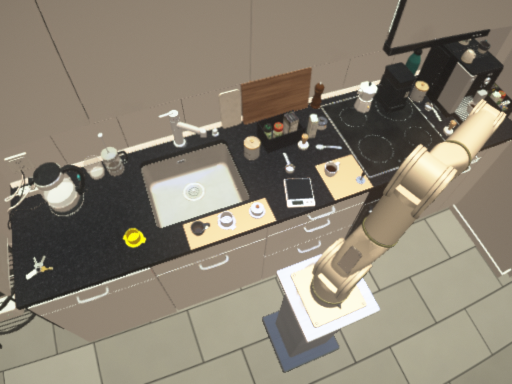

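The scene crop shows the dark cup at about (318,255), the filter at (405,225), the lid at (497,190), the scale at (620,135) and the used cup at (710,58). The yellow look-alike is at (103,305). In the top view the press is at about (360,179), on the right-hand mat. I'll look at it first, since it is on the way.

```bash
cat >> h.py <<'E'
np.set_printoptions(precision=4,suppress=True)
def go(P,yaw=None):
    "tool-frame slide (cm) to TCP target P; yaw: desired angle of tool x in world"
    o=manip.get_obs(); r=R.from_quat(o["ee_rot"]); M=r.as_matrix()
    d=M.T@(np.asarray(P)-o["position"])*100; a=np.arctan2(M[1,0],M[0,0])
    print("slide",d,"len",np.linalg.norm(d),"toolx ang",a,"yaw",None if yaw is None else -((yaw-a+np.pi/2)%np.pi-np.pi/2),"t",o["clock"])
def look(n="wrist",things=(),save=None):
    C=cal(n); im=manip.camera(n)
    if save: cv2.imwrite("pics/"+save+".png",im)
    for t in things:
        for m in manip.masks_of(t,n):
            r=m["region"]; ys,xs=np.nonzero(r)
            print(t,round(m["conf"],2),m["centre"],xs.min(),xs.max(),ys.min(),ys.max(),atz(C,*m["centre"],0.03)[:2], im[r].mean(0))
    return C,im
E
python3 - <<'E'
from h import *
C=cal("wrist"); T=C[4]; o=manip.get_obs()
M=R.from_quat(o["ee_rot"]).as_matrix()
print("cam in tool",M.T@(-T[:3,:3].T@T[:3,3]-o["position"]), "axes in tool\n",M.T@T[:3,:3].T, C[:4])
go([0.38,-0.36,0.30])
C=cal("top"); print(atz(C,360,179,.05))
E
```

```text
cam in tool [ 0.0657 -0.0004 -0.0706] axes in tool
 [[ 0.0004 -0.965  -0.2622]
 [ 1.      0.0002  0.0006]
 [-0.0005 -0.2622  0.965 ]] (np.float64(318.3207411875801), 254.3404171445496, 189.55365244622146, 0.015588597035053805)
slide [ 25.03   -16.5296   0.3942] len 29.998053574645237 toolx ang 0.3137946886419761 yaw None t 0.8
[ 0.3966 -0.3653  0.05  ]
```

```bash
python3 -m jog '[{"grip":-1,"slide":[4.2,-2.7,0],"yaw":0},{"grip":-1,"slide":[4.2,-2.7,0],"yaw":0},{"grip":-1,"slide":[4.2,-2.7,0],"yaw":0},{"grip":-1,"slide":[4.2,-2.7,0],"yaw":0},{"grip":-1,"slide":[4.2,-2.7,0],"yaw":0},{"grip":-1,"slide":[4.0,-2.7,0],"yaw":0},{"grip":-1,"slide":[0,0,0],"yaw":0}]' 60
python3 - <<'E'
from h import *
look("wrist",["press_center","used_cup_center","scale_pad"],"w1")
go([0.43,-0.08,0.3])
E
```

```text
clock: 1.5
position: [0.3855, -0.3572, 0.3044]
ee_rot: [0.987, 0.161, 0.001, -0.0]
ft_force: [-0.9, 0.2, 0.4]
grip_width: 1.001
grasp_force: 0.0
press_center 0.69 [292.3, 151.7] 269 307 130 167 [ 0.4131 -0.3912] [182.9602 175.4412 166.9873]
used_cup_center 0.73 [201.2, 24.4] 162 261 0 63 [ 0.502  -0.2627] [ 91.8534 104.7979 119.7432]
scale_pad 0.63 [43.4, 42.8] 0 109 0 113 [ 0.4355 -0.1197] [101.841  104.1125 103.4033]
slide [ 13.4961 -25.5072   0.3778] len 28.860083763440056 toolx ang 0.3123250513360197 yaw None t 1.7
```

View pics/w1.png

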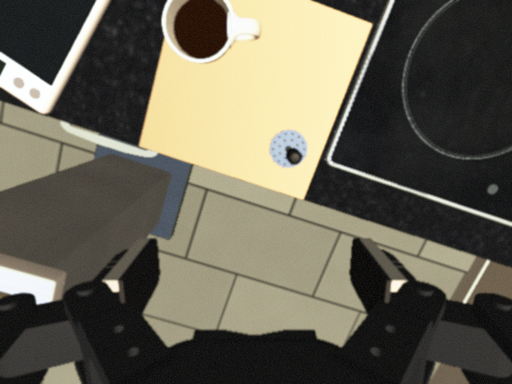

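The press stands upright: disc at about (288,148), knob top at (294,156). The used cup is at the upper left, with its handle pointing right. Next, over to the scale.

```bash
python3 -m jog '[{"grip":-1,"slide":[2.0,-4.25,0],"yaw":0},{"grip":-1,"slide":[2.0,-4.25,0],"yaw":0},{"grip":-1,"slide":[2.0,-4.25,0],"yaw":0},{"grip":-1,"slide":[2.0,-4.25,0],"yaw":0},{"grip":-1,"slide":[2.0,-4.25,0],"yaw":0},{"grip":-1,"slide":[1.6,-4.25,0],"yaw":0},{"grip":-1,"slide":[0,0,0],"yaw":0}]'
python3 - <<'E'
from h import *
C,im=look("wrist",["scale_pad","lid_center","scoop_center"],"w2")
m=[m for m in manip.masks_of("scale_pad","wrist")][0]["region"].astype(np.uint8)
c=max(cv2.findContours(m,0,1)[0],key=cv2.contourArea)
b=cv2.boxPoints(cv2.minAreaRect(c)); print(b,[atz(C,*p,0.021)[:2] for p in b])
C1=cal("wrist")
go([0.42,0.28,0.3])
E
```

```text
clock: 2.4
position: [0.4127, -0.0806, 0.3045]
ee_rot: [0.987, 0.159, 0.001, 0.0]
ft_force: [-0.0, -0.5, 0.2]
grip_width: 0.998
grasp_force: 0.0
scale_pad 0.83 [269.2, 127.8] 188 351 40 210 [ 0.4561 -0.0829] [85.3737 86.2405 83.9106]
lid_center 0.74 [68.4, 86.6] 30 108 53 120 [0.4303 0.1262] [213.7093 218.5945 223.9878]
scoop_center 0.88 [324.6, 11.9] 304 349 0 31 [ 0.5775 -0.0979] [210.5867 212.7228 212.3053]
[[183.2378 152.2679]
 [262.1453  36.9415]
 [357.4679 102.1622]
 [278.5604 217.4886]] [array([ 0.4   , -0.0012]), array([ 0.5392, -0.0471]), array([ 0.5107, -0.1644]), array([ 0.3606, -0.1279])]
slide [ 11.9543 -34.6686   0.3871] len 36.673766002003525 toolx ang 0.3106372761685247 yaw None t 2.65
```

View pics/w2.png

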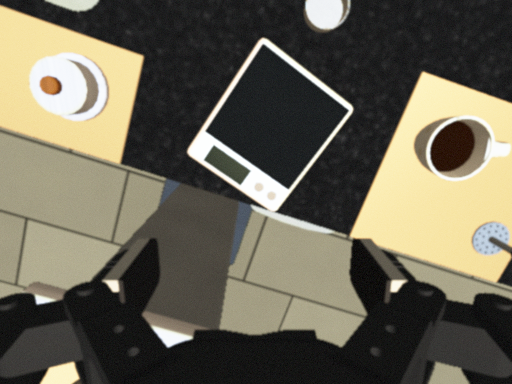

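The scale's corners are at about (263,38), (352,108), (275,210) and (188,150), with the display at the lower left. The lid is at (75,87), knob (50,85). I'll segment the black pad and carry on to the filter and cup.

```bash
python3 - <<'E'
from h import *
im=cv2.imread("pics/w2.png"); C=cal("wrist")
m=np.zeros((384,512),np.uint8); cv2.fillPoly(m,[np.array([[263,41],[348,109],[275,206],[192,149]])],1)
d=cv2.morphologyEx(((im.max(2)<80)&(m>0)).astype(np.uint8),cv2.MORPH_OPEN,np.ones((5,5)))
c=max(cv2.findContours(d,0,1)[0],key=cv2.contourArea)
b=cv2.approxPolyDP(c,8,True)[:,0].astype(float); print(b)
P=np.array([atz(C,*p,0.021)[:2] for p in b]); print(P,P.mean(0),np.linalg.norm(P-np.roll(P,1,0),axis=1))
E
python3 -m jog '[{"grip":-1,"slide":[1.6,-4.6,0],"yaw":0},{"grip":-1,"slide":[1.6,-4.6,0],"yaw":0},{"grip":-1,"slide":[1.6,-4.6,0],"yaw":0},{"grip":-1,"slide":[1.6,-4.6,0],"yaw":0},{"grip":-1,"slide":[1.6,-4.6,0],"yaw":0},{"grip":-1,"slide":[1.6,-4.6,0],"yaw":0},{"grip":-1,"slide":[1.6,-4.6,0],"yaw":0},{"grip":-1,"slide":[0,0,0],"yaw":0}]'
python3 - <<'E'
from h import *
C,im=look("wrist",["cup_center","filter_center","lid_center"],"w3")
E
```

```text
[[261.  47.]
 [208. 132.]
 [289. 186.]
 [345. 109.]]
[[ 0.5291 -0.056 ]
 [ 0.4299 -0.0274]
 [ 0.3994 -0.1323]
 [ 0.4984 -0.161 ]] [ 0.4642 -0.0942] [0.1094 0.1033 0.1092 0.1031]
clock: 3.45
position: [0.4187, 0.2608, 0.3037]
ee_rot: [0.987, 0.159, -0.001, -0.002]
ft_force: [-1.2, -0.8, -0.7]
grip_width: 1.0
grasp_force: 0.0
cup_center 0.88 [125.4, 123.0] 91 180 89 151 [0.4181 0.4059] [59.5403 67.1507 74.4018]
filter_center 0.95 [247.4, 147.2] 217 282 106 189 [0.4344 0.2754] [235.5702 233.8752 233.3203]
lid_center 0.68 [364.5, 189.4] 333 397 158 218 [0.4306 0.1366] [218.8142 223.3111 228.0678]
```

View pics/w3.png

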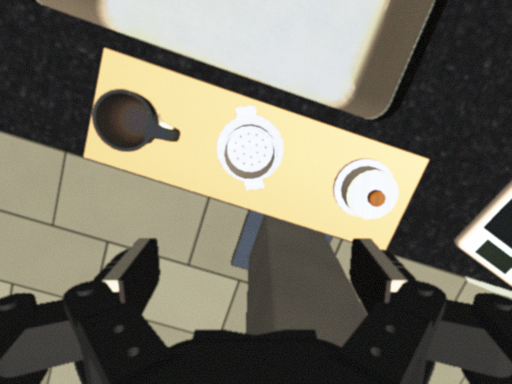

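The cup is at (125,120) with its handle pointing right and slightly down to (172,133). The filter is at (250,148), ears up and down, and the lid is at (366,188). I'll compute the approach over the cup, with the closing line across its x.

```bash
cat >> h.py <<'E'
import pickle
def blob(t,n="wrist",k=0,near=None):
    "centre of ellipse round the net's region, handles/ears opened away"
    ms=manip.masks_of(t,n)
    if near is not None: ms=sorted(ms,key=lambda m:np.hypot(*(np.array(m["centre"])-near)))
    m=ms[0]["region"].astype(np.uint8)
    if k: m=cv2.morphologyEx(m,cv2.MORPH_OPEN,cv2.getStructuringElement(cv2.MORPH_ELLIPSE,(k,k)))
    c=max(cv2.findContours(m,0,1)[0],key=cv2.contourArea); e=cv2.fitEllipse(c); print(t,ms[0]["conf"],e)
    return e
def keep(name,r): 
    try: d=pickle.load(open("rays.pkl","rb"))
    except Exception: d={}
    d.setdefault(name,[]).append(r); pickle.dump(d,open("rays.pkl","wb")); return d[name]
E
python3 - <<'E'
from h import *
C=cal("wrist"); 
e=blob("cup_center",k=25,near=(125,120)); keep("cup",ray(C,*e[0])); c=atz(C,*e[0],.056); print(c)
h=atz(C,173,134,.04); b=atz(C,*e[0],.056); ha=np.arctan2(*(h-b)[1::-1]); print("handle ang",ha)
e=blob("filter_center",k=25,near=(250,148)); keep("fil",ray(C,*e[0])); print(atz(C,*e[0],.046))
e=blob("lid_center",near=(366,188)); keep("lid",ray(C,*e[0])); print(atz(C,*e[0],.02),"knob",atz(C,376,198,.058))
print(atz(C,246,113,.006),atz(C,255,184,.006), "ears")
go([c[0],c[1],0.2],ha); print(manip.get_obs()["joint_pos"])
E
```

```text
cup_center 0.88 ((126.01101684570312, 120.36029815673828), (59.36176681518555, 72.1269302368164), 111.64812469482422)
[0.4286 0.3883 0.056 ]
handle ang -1.602648484648832
filter_center 0.95 ((249.58782958984375, 147.2402801513672), (64.34923553466797, 69.5203857421875), 170.64126586914062)
[0.4393 0.2655 0.046 ]
lid_center 0.68 ((365.19549560546875, 188.52154541015625), (58.480010986328125, 65.06121063232422), 111.4854736328125)
[0.4313 0.1238 0.02  ] knob [0.4308 0.1254 0.058 ]
[0.4695 0.2799 0.006 ] [0.3942 0.245  0.006 ] ears
slide [  4.9039 -12.4919  10.382 ] len 16.967067244670737 toolx ang 0.31096679205140587 yaw -1.2279773768895552 t 3.8
[ 0.3013  0.1265 -0.9923  1.7635  0.1107  1.3103 -1.9758]
```

```bash
python3 -m jog '[{"grip":-1,"slide":[1.2,-3.1,1.6],"yaw":0},{"grip":-1,"slide":[1.2,-3.1,1.6],"yaw":0},{"grip":-1,"slide":[1.2,-3.1,1.6],"yaw":0},{"grip":-1,"slide":[1.3,-3.2,1.6],"yaw":0},{"grip":-1,"slide":[0,0,0],"yaw":-0.14},{"grip":-1,"slide":[0,0,0],"yaw":-0.14},{"grip":-1,"slide":[0,0,0],"yaw":-0.14},{"grip":-1,"slide":[0,0,0],"yaw":-0.14}]'
python3 -m jog '[{"grip":-1,"slide":[0,0,0],"yaw":-0.14},{"grip":-1,"slide":[0,0,0],"yaw":-0.14},{"grip":-1,"slide":[0,0,0],"yaw":-0.14},{"grip":-1,"slide":[0,0,0],"yaw":-0.14},{"grip":-1,"slide":[0,0,0],"yaw":-0.11},{"grip":-1,"slide":[0,0,0],"yaw":0}]'
python3 - <<'E'
from h import *
C,im=look("wrist",[],"w4")
e=blob("cup_center",k=35); x,er=tri(keep("cup",ray(C,*e[0]))); c=atz(C,*e[0],.056); print("tri",x,er,"rim",c)
go([c[0],c[1],0.094],-1.6); print(manip.get_obs()["joint_pos"])
E
```

```text
clock: 4.6
position: [0.4282, 0.3891, 0.2399]
ee_rot: [0.905, 0.425, 0.0, 0.0]
ft_force: [0.3, -0.5, -0.5]
grip_width: 1.001
grasp_force: 0.0
clock: 5.2
position: [0.4283, 0.3889, 0.2397]
ee_rot: [0.717, 0.697, -0.0, 0.0]
ft_force: [-0.2, -0.4, -0.6]
grip_width: 0.998
grasp_force: 0.0
cup_center 0.76 ((249.6847686767578, 172.174560546875), (71.4715347290039, 72.3311767578125), 28.2589111328125)
tri [0.4243 0.3962 0.0336] [np.float64(0.0005459638413496753), np.float64(0.0005459638413497501)] rim [0.4242 0.4008 0.056 ]
slide [ 1.1415 -0.4174 14.5834] len 14.633961923473818 toolx ang 1.539242440328853 yaw -0.002350213260940315 t 5.3
[ 0.0907  0.5603 -1.2052  1.6268  0.5366  1.3317 -1.2273]
```

View pics/w4.png

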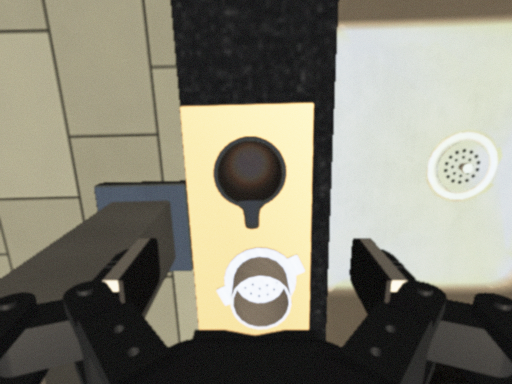

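The view is square on the cup, with the rim centred at (250,172) and the handle straight down to (252,222). The closing line is across the cup's x, and the filter lies below at (262,290). Descending to grip.

```bash
python3 -m jog '[{"grip":-1,"slide":[0.5,-0.2,3.5],"yaw":0},{"grip":-1,"slide":[0.4,-0.2,3.5],"yaw":0},{"grip":-1,"slide":[0,0,3],"yaw":0},{"grip":-1,"slide":[0,0,3],"yaw":0},{"grip":-1,"slide":[0,0,1.6],"yaw":0},{"grip":0.5,"slide":[0,0,0],"yaw":0},{"grip":0.5,"slide":[0,0,0],"yaw":0},{"grip":0.5,"slide":[0,0,0],"yaw":0}]' 40
python3 -m jog '[{"grip":0.7,"slide":[0,0,0],"yaw":0},{"grip":0.7,"slide":[0,0,0],"yaw":0},{"grip":0.7,"slide":[0,0,-2],"yaw":0},{"grip":0.7,"slide":[0,0,-3],"yaw":0},{"grip":0.7,"slide":[0,0,-4],"yaw":0},{"grip":0.7,"slide":[0,0,-3],"yaw":0},{"grip":0.7,"slide":[0,0,0],"yaw":0}]'
python3 - <<'E'
from h import *
C,im=look("wrist",["cup_center"],"w5")
e=blob("cup_center",k=35); o=manip.get_obs(); M=R.from_quat(o["ee_rot"]).as_matrix()
for z in (-.144+.056,): print("in tool",M.T@(atz(C,*e[0],o["position"][2]+z+.0)-o["position"]))
go([.462,-.092,.22],-1.6);go([.30,.40,.22]); print(o["joint_pos"])
E
```

```text
clock: 6.1
position: [0.4244, 0.3997, 0.0956]
ee_rot: [0.717, 0.697, 0.001, 0.0]
ft_force: [0.7, 0.2, -0.6]
grip_width: 0.668
grasp_force: 42.7
clock: 6.8
position: [0.4242, 0.4008, 0.2194]
ee_rot: [0.716, 0.698, 0.003, 0.0]
ft_force: [0.7, -0.1, -2.5]
grip_width: 0.667
grasp_force: 43.2
cup_center 0.92 [254.0, 269.8] 181 328 192 335 [0.4221 0.322 ] [42.6649 47.1496 52.5573]
cup_center 0.92 ((254.79409790039062, 266.4127197265625), (142.6519012451172, 149.76016235351562), 84.18466186523438)
in tool [-0.0211  0.0006  0.088 ]
slide [-48.9503   5.1649  -0.576 ] len 49.225404990619 toolx ang 1.5437076765933984 yaw 0.00211502300360511 t 6.95
slide [ -0.2072 -12.3617  -0.6116] len 12.378598818154392 toolx ang 1.5437076765933984 yaw None t 6.95
[ 0.0533  0.5896 -1.18    1.6471  0.5645  1.2932 -1.2565]
```

View pics/w5.png

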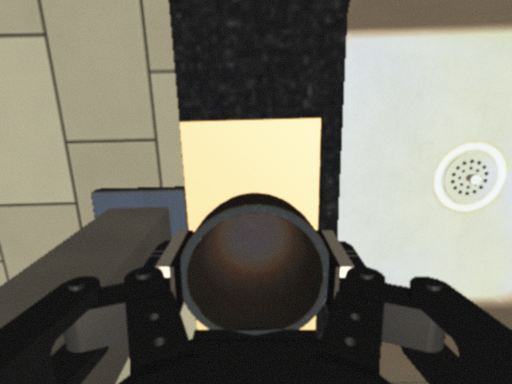

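The cup is held squarely (opening 57 mm, rim centre near (255,268)). Carrying it to the scale.

```bash
python3 -m jog '[{"grip":0.7,"slide":[-3,0.3,0],"yaw":0},{"grip":0.7,"slide":[-4.5,0.5,0],"yaw":0},{"grip":0.7,"slide":[-4.5,0.5,0],"yaw":0},{"grip":0.7,"slide":[-4.5,0.5,0],"yaw":0},{"grip":0.7,"slide":[-4.5,0.5,0],"yaw":0},{"grip":0.7,"slide":[-4.5,0.5,0],"yaw":0},{"grip":0.7,"slide":[-4.5,0.5,0],"yaw":0},{"grip":0.7,"slide":[-4.5,0.5,0],"yaw":0}]'
python3 -m jog '[{"grip":0.7,"slide":[-4.5,0.5,0],"yaw":0},{"grip":0.7,"slide":[-4,0.4,0],"yaw":0},{"grip":0.7,"slide":[-3,0.3,0],"yaw":0},{"grip":0.7,"slide":[0,0,0],"yaw":0},{"grip":0.7,"slide":[0,0,0],"yaw":0}]'
python3 - <<'E'
from h import *
C,im=look("wrist",["scale_pad","cup_center"],"w6")
o=manip.get_obs(); M=R.from_quat(o["ee_rot"]).as_matrix()
q=M.T@(atz(C,255,268,o["position"][2]-.04)-o["position"]); print("cup rim in tool",q)
q[2]=0; go(np.array([.462,-.092,.1135])-M@q); print(o["joint_pos"])
print("pad centre expected px",proj(C,[.462,-.092,.021]))
E
```

```text
clock: 7.75
position: [0.4516, 0.0511, 0.2131]
ee_rot: [0.717, 0.697, -0.001, -0.0]
ft_force: [1.6, 0.6, -0.6]
grip_width: 0.665
grasp_force: 43.2
clock: 8.25
position: [0.4607, -0.0623, 0.2132]
ee_rot: [0.717, 0.697, -0.0, -0.001]
ft_force: [1.0, 1.3, -1.3]
grip_width: 0.668
grasp_force: 43.2
scale_pad 0.56 [229.5, 171.7] 153 346 115 247 [ 0.44   -0.0491] [115.6245 117.8876 115.8047]
cup_center 0.92 [253.8, 270.1] 181 328 193 334 [ 0.4572 -0.1386] [47.544  51.9111 57.6798]
cup rim in tool [ 0.0037 -0.0007  0.04  ]
slide [-3.4961  0.246  10.018 ] len 10.613391966515918 toolx ang 1.5459567089841324 yaw None t 8.4
[ 1.2819  0.3304 -1.3895  1.9325  0.3535  1.1712 -0.265 ]
pad centre expected px [257.7456 216.8346]
```

View pics/w6.png

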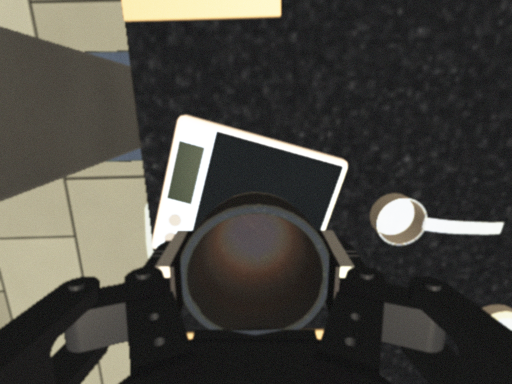

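The cup hangs over the pad's near half. The pad's far corners show at (217,133) and (342,165), which gives a second fix on its middle.

```bash
python3 - <<'E'
from h import *
C=cal("wrist")
A=atz(C,217,133,.021)[:2];B=atz(C,342,165,.021)[:2]; u=(B-A)/np.linalg.norm(B-A); n=np.array([u[1],-u[0]])
print(A,B,np.linalg.norm(B-A),"centre",(A+B)/2+.058*n)
E
python3 -m jog '[{"grip":0.7,"slide":[-1.8,0.1,2.5],"yaw":0},{"grip":0.7,"slide":[-1.7,0.1,2.5],"yaw":0},{"grip":0.7,"slide":[0,0,2],"yaw":0},{"grip":0.7,"slide":[0,0,0],"yaw":0}]'
python3 -c "
from h import *
print(manip.get_obs()['joint_pos'])"
```

```text
[ 0.4309 -0.0173] [ 0.5342 -0.0464] 0.10734353828027215 centre [ 0.4669 -0.0877]
clock: 8.8
position: [0.4611, -0.0961, 0.1419]
ee_rot: [0.716, 0.698, -0.001, -0.002]
ft_force: [-0.6, 0.5, -0.4]
grip_width: 0.667
grasp_force: 43.3
[ 1.1997  0.4483 -1.247   1.9871  0.4882  1.0611 -0.2951]
```

```bash
python3 -m jog '[{"grip":0.7,"slide":[0,0.3,1],"yaw":0},{"grip":0.7,"slide":[0,0,1],"yaw":0},{"grip":0.7,"slide":[0,0,0.5],"yaw":0},{"grip":0.7,"slide":[0,0,0.2],"yaw":0},{"grip":0.7,"slide":[0,0,0],"yaw":0}]'
python3 -m jog '[{"grip":0.7,"slide":[0,0,0.1],"yaw":0},{"grip":0.7,"slide":[0,0,0.1],"yaw":0},{"grip":0.7,"slide":[0,0,0],"yaw":0}]'
```

```text
clock: 9.3
position: [0.4654, -0.0971, 0.1169]
ee_rot: [0.717, 0.698, -0.0, -0.0]
ft_force: [-0.1, 0.6, -0.4]
grip_width: 0.664
grasp_force: 43.3
clock: 9.6
position: [0.4654, -0.0973, 0.115]
ee_rot: [0.717, 0.697, -0.0, 0.0]
ft_force: [-0.3, -0.3, -0.8]
grip_width: 0.665
grasp_force: 43.3
```

```bash
python3 -m jog '[{"grip":0.7,"slide":[0,0,0.1],"yaw":0},{"grip":0.7,"slide":[0,0,0.1],"yaw":0},{"grip":0.7,"slide":[0,0,0],"yaw":0}]'
python3 -m jog '[{"grip":0.7,"slide":[0,0,0.1],"yaw":0},{"grip":0.7,"slide":[0,0,0],"yaw":0}]'
```

```text
clock: 9.9
position: [0.4653, -0.0972, 0.1128]
ee_rot: [0.717, 0.697, -0.0, -0.0]
ft_force: [0.2, 0.0, -0.9]
grip_width: 0.663
grasp_force: 43.3
clock: 10.1
position: [0.4655, -0.0972, 0.1123]
ee_rot: [0.717, 0.697, -0.0, 0.0]
ft_force: [-2.6, -0.1, 7.6]
grip_width: 0.666
grasp_force: 43.8
```

Contact came at the expected height (7.6 N). Release, rise and check.

```bash
python3 -m jog '[{"grip":0.0,"slide":[0,0,0],"yaw":0},{"grip":-1,"slide":[0,0,0],"yaw":0},{"grip":-1,"slide":[0,0,0],"yaw":0},{"grip":-1,"slide":[0,0,0],"yaw":0},{"grip":-1,"slide":[0,0,-3],"yaw":0},{"grip":-1,"slide":[0,0,-4],"yaw":0},{"grip":-1,"slide":[0,0,-4],"yaw":0},{"grip":-1,"slide":[0,0,-3],"yaw":0}]'
python3 -m jog '[{"grip":-1,"slide":[0,0,-4],"yaw":0},{"grip":-1,"slide":[0,0,-4],"yaw":0},{"grip":-1,"slide":[0,0,0],"yaw":0}]'
python3 - <<'E'
from h import *
C,im=look("wrist",["scale_pad"],"w7")
e=blob("cup_center",k=35); r=ray(C,*e[0]); keep("cupS",r); print("rim at .073",atz(C,*e[0],.073))
print(manip.get_obs()["joint_pos"]); go([.43,.24,.30])
E
```

```text
clock: 10.9
position: [0.4657, -0.0968, 0.2539]
ee_rot: [0.716, 0.698, 0.0, 0.0]
ft_force: [0.2, -0.6, -0.0]
grip_width: 1.004
grasp_force: 0.0
clock: 11.2
position: [0.4672, -0.0967, 0.3363]
ee_rot: [0.716, 0.698, 0.001, 0.003]
ft_force: [0.8, -0.4, -0.5]
grip_width: 0.997
grasp_force: 0.0
scale_pad 0.59 [227.4, 133.4] 174 311 81 207 [ 0.4378 -0.065 ] [108.0502 109.5161 107.2792]
cup_center 0.73 ((251.470947265625, 166.23623657226562), (54.78688430786133, 55.816036224365234), 21.512657165527344)
rim at .073 [ 0.4651 -0.0963  0.073 ]
[ 1.4634  0.1526 -1.4274  1.7485  0.1548  1.3739 -0.0204]
slide [33.6321 -4.4344  3.1183] len 34.066220259560296 toolx ang 1.5433366551219547 yaw None t 11.35
```

View pics/w7.png

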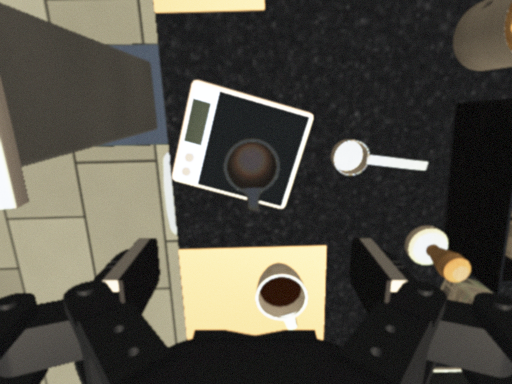

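The cup stands on the pad, rim at (251,166), handle downward. Pad corners are at about (216,92), (308,115), (285,203) and (197,182), and I'll check the offset from them.

```bash
python3 - <<'E'
from h import *
C=cal("wrist")
P=np.array([atz(C,*p,.021)[:2] for p in [(216,92),(308,115),(285,203),(197,182)]]); print(P,P.mean(0),np.linalg.norm(P-np.roll(P,1,0),axis=1))
S=np.array([atz(C,*p,.019)[:2] for p in [(194,80),(314,115),(283,208),(173,181)]]); print(S.mean(0),np.linalg.norm(S-np.roll(S,1,0),axis=1))
E
```

```text
[[ 0.4227 -0.0182]
 [ 0.5283 -0.0467]
 [ 0.5013 -0.1535]
 [ 0.393  -0.1234]] [ 0.4613 -0.0854] [0.1093 0.1093 0.1101 0.1124]
[ 0.449  -0.0835] [0.1225 0.1438 0.1195 0.1414]
```

The cup is within about 8 mm of the pad's middle, averaged over three fixes. On to the filter, turning part-way so the fingers clear its ears.

```bash
python3 -m jog '[{"grip":-1,"slide":[4.5,-0.4,1],"yaw":0},{"grip":-1,"slide":[4.5,-0.4,1],"yaw":0},{"grip":-1,"slide":[4.5,-0.4,1],"yaw":0},{"grip":-1,"slide":[4.5,-0.4,1],"yaw":0},{"grip":-1,"slide":[4.5,-0.4,1],"yaw":0},{"grip":-1,"slide":[4.5,-0.4,1],"yaw":0},{"grip":-1,"slide":[4.5,-0.4,1],"yaw":0},{"grip":-1,"slide":[4.5,-0.4,1],"yaw":0}]'
python3 -m jog '[{"grip":-1,"slide":[0,0,0],"yaw":0.135},{"grip":-1,"slide":[0,0,0],"yaw":0.135},{"grip":-1,"slide":[0,0,0],"yaw":0.135},{"grip":-1,"slide":[0,0,0],"yaw":0.135},{"grip":-1,"slide":[0,0,0],"yaw":0}]'
python3 - <<'E'
from h import *
C,im=look("wrist",["filter_center"],"w8")
e=blob("filter_center",k=41); r=ray(C,*e[0]); x,er=tri(keep("fil",r)); print("tri",x,er,[atz(C,*e[0],z) for z in(.007,.046)])
print(manip.get_obs()["joint_pos"]); go([*x[:2],.083])
E
```

```text
clock: 12.15
position: [0.4433, 0.2559, 0.252]
ee_rot: [0.717, 0.697, -0.001, -0.001]
ft_force: [0.6, -1.0, -0.1]
grip_width: 1.002
grasp_force: 0.0
clock: 12.65
position: [0.4434, 0.2545, 0.2528]
ee_rot: [0.877, 0.481, -0.001, -0.0]
ft_force: [-0.1, -0.7, -0.6]
grip_width: 0.999
grasp_force: 0.0
filter_center 0.75 [234.2, 161.1] 197 273 117 205 [0.4341 0.2763] [218.0825 215.5001 214.8103]
filter_center 0.75 ((235.102294921875, 161.72653198242188), (74.200439453125, 78.49488830566406), 21.953048706054688)
tri [ 0.4212  0.2626 -0.0734] [np.float64(0.002311731836372431), np.float64(0.0023117318363723998)] [array([0.431 , 0.2726, 0.007 ]), array([0.4369, 0.2773, 0.046 ])]
[ 0.4051  0.3106 -1.1636  1.7797  0.2996  1.2501 -1.4004]
slide [-0.5079 -2.3163 17.0438] len 17.207999895214375 toolx ang 1.0080028522377764 yaw None t 12.8
```

View pics/w8.png

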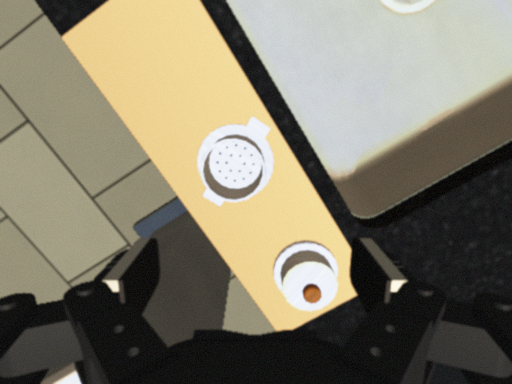

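The filter is at (235,162), its ears at (258,128) and (213,197), clear of the closing line (image horizontal). The lid is at (310,285). Coming closer, then a check.

```bash
python3 -m jog '[{"grip":-1,"slide":[0.4,-1,3],"yaw":0},{"grip":-1,"slide":[0.5,-1,3],"yaw":0},{"grip":-1,"slide":[0,0,3],"yaw":0},{"grip":-1,"slide":[0,0,0],"yaw":0},{"grip":-1,"slide":[0,0,0],"yaw":0}]'
python3 - <<'E'
from h import *
C,im=look("wrist",[],"w9")
e=blob("filter_center",k=61); x=atz(C,*e[0],.006); print(x); print(proj(C,[*x[:2],.046])); go([*x[:2],.082])
E
```

```text
clock: 13.3
position: [0.432, 0.273, 0.1645]
ee_rot: [0.876, 0.482, -0.0, -0.0]
ft_force: [-0.3, 0.6, -0.7]
grip_width: 1.0
grasp_force: 0.0
filter_center 0.81 ((254.4557342529297, 199.98199462890625), (100.92540740966797, 111.03411865234375), 4.052408695220947)
[0.4291 0.2696 0.006 ]
[254.4374 218.6169]
slide [-0.524  -0.1191  8.3645] len 8.381778375417351 toolx ang 1.0042070372933096 yaw None t 13.4
```

View pics/w9.png

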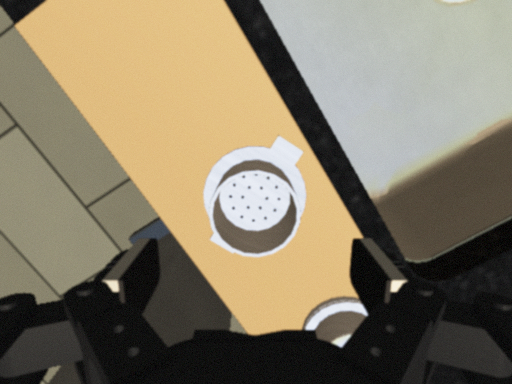

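Close up, the flange is centred near (255,196), about 2 mm off the tool's x. Gripping.

```bash
python3 -m jog '[{"grip":-1,"slide":[-0.2,-0.1,3],"yaw":0},{"grip":-1,"slide":[0,0,3],"yaw":0},{"grip":-1,"slide":[0,0,2.2],"yaw":0},{"grip":-1,"slide":[0,0,0],"yaw":0},{"grip":0.5,"slide":[0,0,0],"yaw":0},{"grip":0.7,"slide":[0,0,0],"yaw":0},{"grip":0.7,"slide":[0,0,0],"yaw":0},{"grip":0.7,"slide":[0,0,0],"yaw":0}]' 40
python3 -m jog '[{"grip":0.7,"slide":[0,0,-2],"yaw":0},{"grip":0.7,"slide":[0,0,-4],"yaw":0},{"grip":0.7,"slide":[0,0,-4],"yaw":0},{"grip":0.7,"slide":[0,0,-4],"yaw":0},{"grip":0.7,"slide":[0,0,-1],"yaw":0},{"grip":0.7,"slide":[0,0,0],"yaw":0}]'
python3 - <<'E'
from h import *
C,im=look("wrist",["filter_center"],"w10")
o=manip.get_obs(); print(o["joint_pos"]); go([.465,-.094,.22])
E
```

```text
clock: 14.2
position: [0.4312, 0.2724, 0.0844]
ee_rot: [0.877, 0.481, 0.002, 0.0]
ft_force: [-2.4, -2.4, 8.7]
grip_width: 0.678
grasp_force: 41.1
clock: 14.8
position: [0.4309, 0.2722, 0.2343]
ee_rot: [0.877, 0.481, 0.002, 0.001]
ft_force: [0.8, 0.2, -1.1]
grip_width: 0.679
grasp_force: 43.4
filter_center 0.74 [255.8, 249.5] 180 329 151 335 [0.3964 0.2153] [173.9258 176.63   179.6516]
[ 0.3571  0.3308 -1.1595  1.8141  0.3245  1.2095 -1.4674]
slide [-28.9222  22.5869   1.1785] len 36.71579321506283 toolx ang 1.0034167104540055 yaw None t 14.9
```

View pics/w10.png

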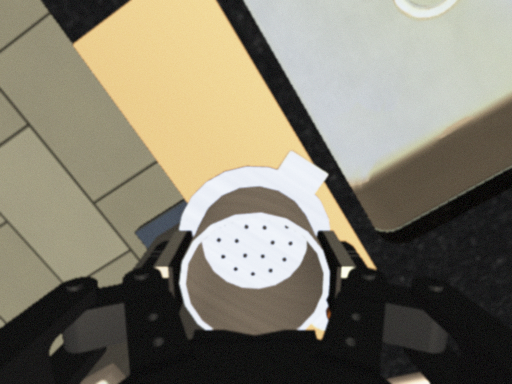

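The filter is held (57.7 mm opening) with its floor level in the grip. I'll work out its axis in the tool frame from the flange edge, rim edge and floor edge.

```bash
python3 - <<'E'
from h import *
C=cal("wrist"); o=manip.get_obs(); M=R.from_quat(o["ee_rot"]).as_matrix()
for (u,v),zt,r in [((253,166),.079,.0385),((253,212),.0384,.0275),((253,289),.0774,-.0265)]:
    q=M.T@(atz(C,u,v,o["position"][2]-zt)-o["position"]); print(q,"c",q[0]-r)
E
python3 -m jog '[{"grip":0.7,"slide":[-2.5,2,0],"yaw":0},{"grip":0.7,"slide":[-3.6,2.8,0],"yaw":0},{"grip":0.7,"slide":[-3.6,2.8,0],"yaw":0},{"grip":0.7,"slide":[-3.6,2.8,0],"yaw":0},{"grip":0.7,"slide":[-3.6,2.8,0],"yaw":0},{"grip":0.7,"slide":[-3.6,2.8,0],"yaw":0},{"grip":0.7,"slide":[-3.6,2.8,0],"yaw":0},{"grip":0.7,"slide":[-2.5,2,0],"yaw":0}]'
python3 - <<'E'
from h import *
print(manip.get_obs()["joint_pos"]);go([.465,-.094,.16])
E
```

```text
[ 0.037  -0.0012  0.079 ] c -0.001494787063936416
[ 0.028  -0.0011  0.0384] c 0.00048166435243759964
[-0.0284 -0.0012  0.0774] c -0.0018991416853173515
clock: 15.7
position: [0.4617, -0.0678, 0.2306]
ee_rot: [0.877, 0.48, -0.001, -0.001]
ft_force: [0.4, 0.6, 0.0]
grip_width: 0.678
grasp_force: 43.4
[ 1.0639  0.1542 -1.0686  1.9143  0.1472  1.1587 -0.6291]
slide [-2.0228  1.7103  7.0619] len 7.542391663659399 toolx ang 1.0009448108196615 yaw None t 15.7
```

```bash
python3 -m jog '[{"grip":0.7,"slide":[-1.0,0.9,1.5],"yaw":0},{"grip":0.7,"slide":[-1.0,0.8,1.5],"yaw":0},{"grip":0.7,"slide":[0,0,1.5],"yaw":0},{"grip":0.7,"slide":[0,0,1.5],"yaw":0},{"grip":0.7,"slide":[0,0,0],"yaw":0},{"grip":0.7,"slide":[0,0,0],"yaw":0}]'
python3 - <<'E'
from h import *
look("wrist",[],"w11")
print(manip.get_obs()["joint_pos"]);go([.4655,-.094,.1545])
E
```

```text
clock: 16.3
position: [0.4662, -0.0892, 0.1719]
ee_rot: [0.876, 0.482, 0.0, -0.001]
ft_force: [-1.0, -0.1, -1.2]
grip_width: 0.675
grasp_force: 43.4
[ 1.0241  0.2698 -1.0186  1.9592  0.2637  1.0529 -0.6763]
slide [-0.4422  0.1536  1.792 ] len 1.8521025812360552 toolx ang 1.0052001573183935 yaw None t 16.35
```

View pics/w11.png

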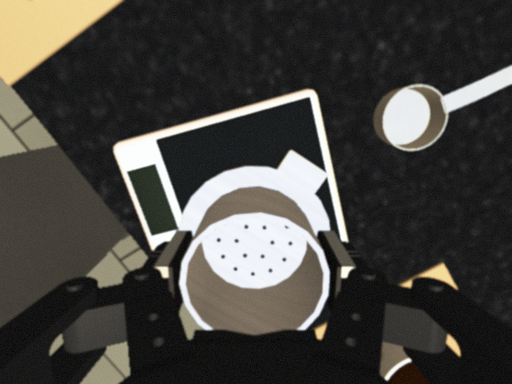

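The chamber hides the cup below it, as intended. Lower it and feel for the contact.

```bash
python3 -m jog '[{"grip":0.7,"slide":[-0.4,0.1,0.5],"yaw":0},{"grip":0.7,"slide":[0,0,0.5],"yaw":0},{"grip":0.7,"slide":[0,0,0.3],"yaw":0},{"grip":0.7,"slide":[0,0,0.2],"yaw":0},{"grip":0.7,"slide":[0,0,0.1],"yaw":0},{"grip":0.7,"slide":[0,0,0],"yaw":0}]'
python3 -m jog '[{"grip":0.7,"slide":[0,0,0.1],"yaw":0},{"grip":0.7,"slide":[0,0,0.1],"yaw":0},{"grip":0.7,"slide":[0,0,0],"yaw":0}]'
```

```text
clock: 16.95
position: [0.465, -0.0941, 0.156]
ee_rot: [0.877, 0.481, 0.0, -0.0]
ft_force: [0.1, 1.5, -0.7]
grip_width: 0.678
grasp_force: 43.4
clock: 17.25
position: [0.465, -0.0942, 0.154]
ee_rot: [0.877, 0.481, 0.0, -0.0]
ft_force: [0.2, -0.7, -1.4]
grip_width: 0.677
grasp_force: 43.4
```

```bash
python3 -m jog '[{"grip":0.7,"slide":[0,0,0.1],"yaw":0},{"grip":0.7,"slide":[0,0,0],"yaw":0}]'
python3 -m jog '[{"grip":0.7,"slide":[0,0,0.08],"yaw":0},{"grip":0.7,"slide":[0,0,0],"yaw":0}]'
```

```text
clock: 17.45
position: [0.4652, -0.0944, 0.1533]
ee_rot: [0.877, 0.481, 0.0, 0.0]
ft_force: [-0.1, -1.2, 0.8]
grip_width: 0.677
grasp_force: 43.8
clock: 17.65
position: [0.4655, -0.0941, 0.1531]
ee_rot: [0.877, 0.481, 0.0, 0.0]
ft_force: [-2.7, -0.9, 12.3]
grip_width: 0.679
grasp_force: 44.5
```

Contact came at exactly the expected height. Release, rise and look.

```bash
python3 -m jog '[{"grip":0.2,"slide":[0,0,0],"yaw":0},{"grip":-0.4,"slide":[0,0,0],"yaw":0},{"grip":-1,"slide":[0,0,0],"yaw":0},{"grip":-1,"slide":[0,0,0],"yaw":0},{"grip":-1,"slide":[0,0,-2],"yaw":0},{"grip":-1,"slide":[0,0,-4],"yaw":0},{"grip":-1,"slide":[0,0,-4],"yaw":0},{"grip":-1,"slide":[0,0,-4],"yaw":0}]'
python3 -m jog '[{"grip":-1,"slide":[0,0,0],"yaw":0},{"grip":-1,"slide":[0,0,0],"yaw":0}]'
python3 - <<'E'
from h import *
C,im=look("wrist",["cup_center"],"w12")
e=blob("filter_center",k=41); keep("filS",ray(C,*e[0])); print("flange",atz(C,*e[0],.075),"exp flange px",proj(C,[.465,-.095,.075]),"rim",proj(C,[.465,-.095,.115]))
print(manip.get_obs()["joint_pos"]);go([.40,-.37,.28])
E
```

```text
clock: 18.45
position: [0.4647, -0.0939, 0.2936]
ee_rot: [0.877, 0.481, 0.0, -0.0]
ft_force: [0.8, -0.5, -0.3]
grip_width: 1.001
grasp_force: 0.0
clock: 18.65
position: [0.4651, -0.0944, 0.2927]
ee_rot: [0.877, 0.481, 0.0, 0.001]
ft_force: [-1.0, -0.4, -0.8]
grip_width: 0.999
grasp_force: 0.0
cup_center 0.49 [284.1, 215.0] 275 287 207 220 [ 0.464  -0.1576] [65.3333 66.1754 64.9912]
filter_center 0.59 ((254.17401123046875, 177.18101501464844), (80.14490509033203, 85.64401245117188), 13.67817497253418)
flange [ 0.4646 -0.0947  0.075 ] exp flange px [254.7015 177.2586] rim [254.8579 188.4175]
[ 1.1445  0.0956 -1.0724  1.8182  0.0866  1.2802 -0.5181]
slide [-26.7208   9.381    1.0907] len 28.34072081609033 toolx ang 1.003809993272073 yaw None t 18.8
```

View pics/w12.png

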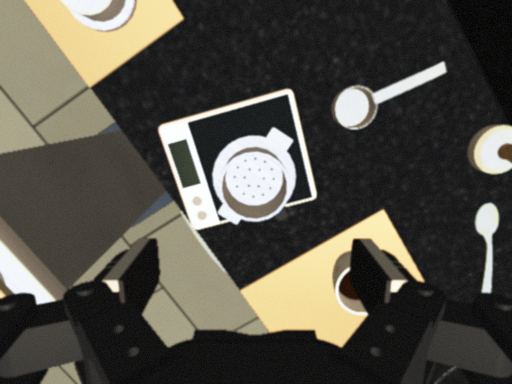

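The chamber sits centred and level on the cup: flange (254,177), matching the expected pixel to within 1 px. I have used all the picture views, so from here I rely on the networks and numbers. Now the press.

```bash
python3 -m jog '[{"grip":-1,"slide":[-4.4,1.5,0],"yaw":0},{"grip":-1,"slide":[-4.4,1.5,0],"yaw":0},{"grip":-1,"slide":[-4.4,1.5,0],"yaw":0},{"grip":-1,"slide":[-4.4,1.5,0],"yaw":0},{"grip":-1,"slide":[-4.4,1.5,0],"yaw":0},{"grip":-1,"slide":[-4.4,1.5,0],"yaw":0},{"grip":-1,"slide":[0,0,0],"yaw":0},{"grip":-1,"slide":[0,0,0],"yaw":0}]'
cat >> h.py <<'E'
def press(im,e):
    "dark knob centre near the disc"
    u,v=map(int,e[0]); w=60; x0,y0=max(u-w,0),max(v-w,0); s=im[y0:v+w,x0:u+w].max(2)
    d=cv2.morphologyEx((s<60).astype(np.uint8),cv2.MORPH_OPEN,np.ones((3,3)))
    n,l,st,c=cv2.connectedComponentsWithStats(d)
    for i in range(1,n):
        if st[i,4]>20: print("dark",c[i]+[x0,y0],st[i,2:])
E
python3 - <<'E'
from h import *
C,im=look("wrist",["press_center"],"w13")
e=blob("press_center"); print(atz(C,*e[0],.007),atz(C,*e[0],.03)); press(im,e)
print(manip.get_obs()["joint_pos"])
E
```

```text
clock: 19.6
position: [0.3984, -0.3658, 0.2905]
ee_rot: [0.877, 0.48, 0.0, -0.002]
ft_force: [-0.4, 0.8, -0.3]
grip_width: 1.002
grasp_force: 0.0
press_center 0.67 [278.5, 177.5] 258 296 155 195 [ 0.4137 -0.3876] [185.0669 179.8388 172.2933]
press_center 0.67 ((276.7850646972656, 174.63609313964844), (38.31038284301758, 39.51218795776367), 170.42835998535156)
[ 0.4125 -0.3891  0.007 ] [ 0.4138 -0.3839  0.03  ]
dark [278.7531 182.1235] [12 10 81]
dark [323.093 214.129] [ 32  43 946]
dark [284.7109 222.4837] [ 51  31 920]
[ 1.3985  0.2538 -0.8572  1.6669  0.1967  1.312  -0.0584]
```

```bash
python3 -m jog '[{"grip":-0.2,"slide":[-0.6,1.2,3],"yaw":0},{"grip":-0.2,"slide":[-0.6,1.2,3],"yaw":0},{"grip":-0.2,"slide":[0,0,3],"yaw":0},{"grip":-0.2,"slide":[0,0,0],"yaw":0},{"grip":-0.2,"slide":[0,0,0],"yaw":0}]'
python3 - <<'E'
from h import *
C,im=look("wrist",["press_center"],"w14")
e=blob("press_center"); x=atz(C,*e[0],.007); print(x); press(im,e)
for z in (.007,.044,.056,.069): print(z,proj(C,[.4125,-.389,z]),proj(C,[*x[:2],z]))
go([.4125,-.389,.112]); print(manip.get_obs()["joint_pos"])
E
```

```text
clock: 20.25
position: [0.4135, -0.3873, 0.2029]
ee_rot: [0.876, 0.482, 0.0, -0.0]
ft_force: [0.4, -0.5, 0.6]
grip_width: 0.603
grasp_force: 0.0
press_center 0.62 [257.3, 185.7] 229 281 159 215 [ 0.4166 -0.3856] [183.2313 178.2779 170.2144]
press_center 0.62 ((255.26914978027344, 185.7455291748047), (50.243778228759766, 54.31743240356445), 5.057353496551514)
[ 0.4121 -0.3898  0.007 ]
dark [254.8493 198.6119] [ 19  19 219]
dark [275.034  230.8676] [ 74  44 793]
dark [304.7475 231.8847] [ 24  29 503]
dark [196.8714 237.4143] [ 5 15 70]
0.007 [255.1014 184.732 ] [255.2691 185.7455]
0.044 [255.2255 196.8952] [255.4181 198.0478]
0.056 [255.2741 201.6594] [255.4765 202.8658]
0.069 [255.3327 207.3998] [255.5468 208.6702]
slide [-0.1232 -0.0918  9.217 ] len 9.218258956194983 toolx ang 1.0044406392970333 yaw None t 20.4
[ 1.3418  0.3971 -0.8129  1.7074  0.3108  1.1686 -0.1212]
```

```bash
python3 -m jog '[{"grip":-0.2,"slide":[0.1,-0.1,3],"yaw":0},{"grip":-0.2,"slide":[0,0,3],"yaw":0},{"grip":-0.2,"slide":[0,0,2],"yaw":0},{"grip":-0.2,"slide":[0,0,1.1],"yaw":0},{"grip":0.4,"slide":[0,0,0],"yaw":0},{"grip":0.9,"slide":[0,0,0],"yaw":0},{"grip":1,"slide":[0,0,0],"yaw":0},{"grip":1,"slide":[0,0,0],"yaw":0}]' 40
python3 -m jog '[{"grip":1,"slide":[0,0,0],"yaw":0},{"grip":1,"slide":[0,0,0],"yaw":0}]'
```

```text
clock: 21.2
position: [0.4134, -0.3874, 0.1127]
ee_rot: [0.877, 0.481, 0.001, 0.001]
ft_force: [1.3, 0.5, 4.8]
grip_width: 0.155
grasp_force: 39.1
clock: 21.4
position: [0.4135, -0.3874, 0.1126]
ee_rot: [0.877, 0.481, 0.001, 0.001]
ft_force: [0.6, -0.8, 7.0]
grip_width: 0.164
grasp_force: 39.3
```

```bash
python3 -m jog '[{"grip":1,"slide":[0,0,-2],"yaw":0},{"grip":1,"slide":[0,0,-3],"yaw":0},{"grip":1,"slide":[0,0,-4],"yaw":0},{"grip":1,"slide":[0,0,-4],"yaw":0},{"grip":1,"slide":[0,0,-2],"yaw":0},{"grip":1,"slide":[0,0,0],"yaw":0},{"grip":1,"slide":[0,0,0],"yaw":0}]'
python3 - <<'E'
from h import *
C,im=look("wrist",["press_center"],"w15")
o=manip.get_obs(); M=R.from_quat(o["ee_rot"]).as_matrix(); p=o["position"]
w=lambda q:proj(C,p+M@np.array(q))
th=np.linspace(0,2*np.pi,12,endpoint=False)
print("exp disc",[w([.0225*np.cos(t),.0225*np.sin(t),.1056]).round(0) for t in th])
e=blob("press_center")
ms=manip.masks_of("press_center","wrist")
r=ms[0]["region"]
for v in range(np.nonzero(r)[0].min(),np.nonzero(r)[0].max()+1,3): xs=np.nonzero(r[v])[0]; print(v,xs.min() if len(xs) else "",xs.max() if len(xs) else "",end="; ")
go([.465,-.0945,.26]);print(o["joint_pos"])
E
```

```text
clock: 22.1
position: [0.4124, -0.3869, 0.2611]
ee_rot: [0.877, 0.481, -0.0, 0.0]
ft_force: [-0.3, 0.7, -0.4]
grip_width: 0.154
grasp_force: 39.3
press_center 0.59 [255.5, 223.1] 218 292 185 289 [ 0.3855 -0.4304] [149.7689 143.7288 136.0566]
exp disc [array([254., 181.]), array([274., 186.]), array([288., 200.]), array([292., 218.]), array([287., 236.]), array([273., 248.]), array([254., 253.]), array([236., 249.]), array([222., 236.]), array([216., 218.]), array([221., 200.]), array([235., 186.])]
press_center 0.59 ((254.72097778320312, 230.16519165039062), (66.49527740478516, 102.92215728759766), 0.9649143815040588)
185 253 254; 188 240 270; 191 235 275; 194 231 279; 197 228 282; 200 225 285; 203 223 287; 206 221 289; 209 220 290; 212 219 291; 215 218 291; 218 218 292; 221 218 292; 224 218 292; 227 219 291; 230 219 291; 233 220 290; 236 241 268; 239 241 268; 242 241 268; 245 241 268; 248 241 268; 251 241 268; 254 240 269; 257 240 269; 260 239 269; 263 239 270; 266 239 269; 269 239 269; 272 238 270; 275 238 270; 278 239 270; 281 239 269; 284 241 267; 287 246 263; slide [ 27.4796 -11.2299   0.0432] len 29.685720078972228 toolx ang 1.0038267347750733 yaw None t 22.3
[ 1.3656  0.3412 -0.8363  1.6469  0.262   1.2729 -0.0872]
```

The press hangs true in the grip (disc edge as expected, 2.5 mm behind the tool axis). Carrying it over the chamber.

```bash
python3 -m jog '[{"grip":1,"slide":[2.5,-1.0,0],"yaw":0},{"grip":1,"slide":[4.4,-1.8,0],"yaw":0},{"grip":1,"slide":[4.4,-1.8,0],"yaw":0},{"grip":1,"slide":[4.4,-1.8,0],"yaw":0},{"grip":1,"slide":[4.4,-1.8,0],"yaw":0},{"grip":1,"slide":[4.4,-1.8,0],"yaw":0},{"grip":1,"slide":[3.1,-1.2,0],"yaw":0},{"grip":1,"slide":[0,0,0],"yaw":0}]'
python3 -m jog '[{"grip":1,"slide":[0,0,0],"yaw":0}]'
python3 - <<'E'
from h import *
C,im=look("wrist",[],"w16")
F=np.array([.4648,-.0948])
o=manip.get_obs(); M=R.from_quat(o["ee_rot"]).as_matrix(); p=o["position"]
for t in("filter_center","press_center"):
    for m in manip.masks_of(t,"wrist")[:1]:
        r=m["region"]; vs=np.nonzero(r)[0]; print(t,m["conf"],m["centre"])
        for v in range(vs.min(),vs.max()+1,6): xs=np.nonzero(r[v])[0]; print(v,xs.min() if len(xs) else "",xs.max() if len(xs) else "",end="; ")
th=np.linspace(0,2*np.pi,12,endpoint=False)
for rad,z in((.0385,.076),(.029,.115)): print([tuple(proj(C,[F[0]+rad*np.cos(t),F[1]+rad*np.sin(t),z]).round(0).astype(int)) for t in th])
go([.4661,-.0930,.19]);print(o["joint_pos"])
E
```

```text
clock: 23.1
position: [0.4668, -0.0887, 0.2612]
ee_rot: [0.875, 0.484, 0.0, -0.0]
ft_force: [-0.2, -0.5, -0.9]
grip_width: 0.159
grasp_force: 39.3
clock: 23.2
position: [0.4662, -0.0935, 0.2608]
ee_rot: [0.876, 0.482, -0.0, -0.0]
ft_force: [-0.5, -0.1, -0.1]
grip_width: 0.159
grasp_force: 39.3
filter_center 0.64 [256.2, 168.8]
133 276 276; 139 271 286; 145 236 295; 151 226 294; 157 220 290; 163 215 293; 169 212 295; 175 210 297; 181 209 298; 187 209 299; 193 209 298; 199 211 296; 205 213 294; press_center 0.73 [255.7, 221.7]
186 244 256; 192 234 276; 198 227 283; 204 223 288; 210 220 290; 216 218 292; 222 218 292; 228 219 291; 234 220 289; 240 241 268; 246 241 268; 252 240 269; 258 239 269; 264 239 269; 270 238 270; 276 238 269; 282 240 268; 288 246 262; [(np.int64(295), np.int64(163)), (np.int64(277), np.int64(147)), (np.int64(253), np.int64(141)), (np.int64(229), np.int64(149)), (np.int64(213), np.int64(167)), (np.int64(208), np.int64(190)), (np.int64(216), np.int64(211)), (np.int64(234), np.int64(226)), (np.int64(256), np.int64(231)), (np.int64(279), np.int64(224)), (np.int64(295), np.int64(208)), (np.int64(301), np.int64(186))]
[(np.int64(290), np.int64(181)), (np.int64(274), np.int64(166)), (np.int64(253), np.int64(162)), (np.int64(232), np.int64(168)), (np.int64(218), np.int64(183)), (np.int64(214), np.int64(203)), (np.int64(221), np.int64(222)), (np.int64(236), np.int64(235)), (np.int64(256), np.int64(239)), (np.int64(276), np.int64(234)), (np.int64(290), np.int64(220)), (np.int64(295), np.int64(200))]
slide [ 0.1879 -0.1101  7.0891] len 7.092444339443818 toolx ang 1.0017922447718897 yaw None t 23.35
[ 1.1089  0.1357 -1.0544  1.8572  0.1253  1.2202 -0.552 ]
```

The flange outline matches the prediction within about 2 px, so the axis is confirmed. Lowering the press (floor contact expected at TCP z≈0.185).

```bash
python3 -m jog '[{"grip":1,"slide":[0.1,-0.1,2],"yaw":0},{"grip":1,"slide":[0,0,2],"yaw":0},{"grip":1,"slide":[0,0,0.5],"yaw":0},{"grip":1,"slide":[0,0,0.5],"yaw":0},{"grip":1,"slide":[0,0,0.5],"yaw":0},{"grip":1,"slide":[0,0,0],"yaw":0}]'
python3 -m jog '[{"grip":1,"slide":[0,0,0.5],"yaw":0},{"grip":1,"slide":[0,0,0.5],"yaw":0},{"grip":1,"slide":[0,0,0.5],"yaw":0},{"grip":1,"slide":[0,0,0.3],"yaw":0},{"grip":1,"slide":[0,0,0],"yaw":0}]'
```

```text
clock: 23.95
position: [0.4661, -0.0927, 0.2062]
ee_rot: [0.877, 0.481, 0.0, -0.0]
ft_force: [1.0, -0.1, -0.0]
grip_width: 0.161
grasp_force: 39.3
clock: 24.45
position: [0.4658, -0.0924, 0.1878]
ee_rot: [0.877, 0.481, -0.0, -0.0]
ft_force: [0.8, -0.4, -0.1]
grip_width: 0.154
grasp_force: 39.3
```

```bash
python3 -m jog '[{"grip":1,"slide":[0,0,0.1],"yaw":0},{"grip":1,"slide":[0,0,0.1],"yaw":0},{"grip":1,"slide":[0,0,0],"yaw":0}]'
python3 -m jog '[{"grip":1,"slide":[0,0,0.1],"yaw":0},{"grip":1,"slide":[0,0,0],"yaw":0}]'
```

```text
clock: 24.75
position: [0.4661, -0.0925, 0.1863]
ee_rot: [0.877, 0.481, 0.0, -0.0]
ft_force: [0.4, -0.1, -0.4]
grip_width: 0.155
grasp_force: 39.3
clock: 24.95
position: [0.466, -0.0925, 0.1852]
ee_rot: [0.877, 0.481, 0.0, -0.0]
ft_force: [-0.3, -0.3, -1.2]
grip_width: 0.161
grasp_force: 39.3
```

```bash
python3 -m jog '[{"grip":1,"slide":[0,0,0.05],"yaw":0},{"grip":0.62,"slide":[0,0,0],"yaw":0},{"grip":0.58,"slide":[0,0,0],"yaw":0},{"grip":0.58,"slide":[0,0,0],"yaw":0}]'
python3 -m jog '[{"grip":0.58,"slide":[0,0,-0.3],"yaw":0},{"grip":0.58,"slide":[0,0,-0.7],"yaw":0},{"grip":0.5,"slide":[0,0,-1],"yaw":0},{"grip":0,"slide":[0,0,-2],"yaw":0},{"grip":-1,"slide":[0,0,-3],"yaw":0},{"grip":-1,"slide":[0,0,-3],"yaw":0},{"grip":-1,"slide":[0,0,0],"yaw":0},{"grip":-1,"slide":[0,0,0],"yaw":0}]'
python3 - <<'E'
from h import *
C,im=look("wrist",["press_center","filter_center","cup_center"],"w17")
F=[.4648,-.0948]
for n,z in(("disc",.079),("rim",.115),("knob top",.141),("flange",.076)): print(n,proj(C,[*F,z]))
e=blob("filter_center",k=41); keep("filS",ray(C,*e[0]))
u,v=proj(C,[*F,.13]).astype(int); s=im[v-45:v+45,u-45:u+45].max(2); n,l,st,c=cv2.connectedComponentsWithStats((s<60).astype(np.uint8)); print([(c[i]+[u-45,v-45],st[i,2:]) for i in range(1,n) if st[i,4]>60])
go([.431,.125,.28]);print(manip.get_obs()["joint_pos"])
E
```

```text
clock: 25.35
position: [0.4661, -0.0925, 0.1848]
ee_rot: [0.877, 0.481, 0.0, -0.0]
ft_force: [0.3, -0.0, -0.2]
grip_width: 0.209
grasp_force: 0.0
clock: 26.15
position: [0.4663, -0.0926, 0.2857]
ee_rot: [0.877, 0.481, 0.001, 0.001]
ft_force: [0.5, -0.5, -1.0]
grip_width: 0.999
grasp_force: 0.0
press_center 0.96 [257.0, 181.1] 230 279 159 209 [ 0.4615 -0.1055] [182.7056 173.1061 162.8862]
filter_center 0.85 [256.5, 160.8] 212 296 131 227 [ 0.4726 -0.0869] [206.147  206.0528 206.9301]
disc [254.3178 182.3144]
rim [254.4266 193.3016]
knob top [254.526 203.34 ]
flange [254.3099 181.5182]Traceback (most recent call last):
  File "<stdin>", line 5, in <module>
  File "h.py", line 41, in blob
    c=max(cv2.findContours(m,0,1)[0],key=cv2.contourArea); e=cv2.fitEllipse(c); print(t,ms[0]["conf"],e)
ValueError: max() iterable argument is empty
```

The press lies on the floor: the disc outline is 49 px wide, centred on the chamber axis where predicted, and let go. Now the lid.

```bash
python3 -c "
from h import *
go([.425,.125,.26]);print(manip.get_obs()['joint_pos'])"
```

```text
slide [ 16.1581 -15.1076   2.4373] len 22.254527217730477 toolx ang 1.0039688136969271 yaw None t 26.4
[ 1.1285  0.1055 -1.0653  1.8267  0.0958  1.266  -0.5301]
```

```bash
python3 -m jog '[{"grip":-1,"slide":[3.2,-3.0,0],"yaw":0},{"grip":-1,"slide":[3.2,-3.0,0],"yaw":0},{"grip":-1,"slide":[3.2,-3.0,0.5],"yaw":0},{"grip":-1,"slide":[3.2,-3.0,1],"yaw":0},{"grip":-1,"slide":[3.3,-3.0,1],"yaw":0},{"grip":-1,"slide":[0,0,0],"yaw":0},{"grip":-1,"slide":[0,0,0],"yaw":0},{"grip":-1,"slide":[0,0,0],"yaw":0}]'
cat >> h.py <<'E'
def knob(im,u,v,w=60):
    "orange wooden knob near u,v"
    x0,y0=max(int(u)-w,0),max(int(v)-w,0); hsv=cv2.cvtColor(im[y0:int(v)+w,x0:int(u)+w],cv2.COLOR_BGR2HSV)
    d=((hsv[...,0]<20)&(hsv[...,1]>140)).astype(np.uint8); n,l,st,c=cv2.connectedComponentsWithStats(d)
    i=1+np.argmax(st[1:,4]); print("knob",c[i]+[x0,y0],st[i]); return c[i]+[x0,y0]
E
python3 - <<'E'
from h import *
C,im=look("wrist",["lid_center"],"w18")
e=blob("lid_center"); print(atz(C,*e[0],.005),atz(C,*e[0],.02))
k=knob(im,*e[0]); print("knob",atz(C,*k,.053))
go([*atz(C,*k,.053)[:2],.16])
E
```

```text
clock: 27.2
position: [0.4262, 0.123, 0.2597]
ee_rot: [0.877, 0.481, 0.0, -0.0]
ft_force: [0.7, -0.1, 0.3]
grip_width: 0.999
grasp_force: 0.0
lid_center 0.61 [252.6, 161.2] 220 287 127 195 [0.431  0.1347] [230.5953 232.2307 234.8927]
lid_center 0.61 ((253.302490234375, 161.20191955566406), (66.92195892333984, 67.07640075683594), 24.292469024658203)
[0.4291 0.1306 0.005 ] [0.4306 0.1328 0.02  ]
knob [252.9542 170.3542] [ 52  61  17  18 240]
knob [0.4291 0.131  0.053 ]
slide [ 0.8385 -0.2074  9.9849] len 10.02215945704312 toolx ang 1.001774468517353 yaw None t 27.35
```

The skirt and knob fixes agree: axis at (0.429, 0.131). Descend and take it by the knob with the fingertips.

```bash
python3 -m jog '[{"grip":0.1,"slide":[0.4,-0.1,3],"yaw":0},{"grip":0.1,"slide":[0.4,-0.1,3],"yaw":0},{"grip":0.1,"slide":[0,0,3],"yaw":0},{"grip":0.1,"slide":[0,0,0],"yaw":0},{"grip":0.1,"slide":[0,0,0],"yaw":0}]'
python3 - <<'E'
from h import *
C,im=look("wrist",[],"w19")
k=knob(im,255,235,60); print("knob",atz(C,*k,.053))
go([*atz(C,*k,.053)[:2],.1195])
E
```

```text
clock: 27.85
position: [0.4288, 0.1316, 0.1704]
ee_rot: [0.877, 0.481, 0.0, -0.001]
ft_force: [0.0, -0.6, 0.6]
grip_width: 0.448
grasp_force: 0.0
knob [256.4991 213.0887] [ 49  25  26  27 541]
knob [0.4292 0.1311 0.053 ]
slide [-0.0696  0.0242  5.1634] len 5.163880580573646 toolx ang 1.0034583246775668 yaw None t 27.9
```

```bash
python3 -m jog '[{"grip":0.1,"slide":[0,0,2.5],"yaw":0},{"grip":0.1,"slide":[0,0,1.5],"yaw":0},{"grip":0.1,"slide":[0,0,1],"yaw":0},{"grip":0.3,"slide":[0,0,0],"yaw":0},{"grip":0.6,"slide":[0,0,0],"yaw":0},{"grip":0.9,"slide":[0,0,0],"yaw":0},{"grip":0.9,"slide":[0,0,0],"yaw":0}]' 40
python3 -m jog '[{"grip":0.9,"slide":[0,0,0],"yaw":0},{"grip":0.9,"slide":[0,0,0],"yaw":0}]'
```

```text
clock: 28.6
position: [0.4293, 0.1318, 0.121]
ee_rot: [0.877, 0.481, 0.001, 0.0]
ft_force: [-1.7, -0.8, 7.0]
grip_width: 0.175
grasp_force: 39.1
clock: 28.8
position: [0.4293, 0.1318, 0.121]
ee_rot: [0.877, 0.481, 0.001, 0.0]
ft_force: [-2.0, -1.1, 7.9]
grip_width: 0.175
grasp_force: 39.1
```

```bash
python3 -m jog '[{"grip":0.9,"slide":[0,0,-1],"yaw":0},{"grip":0.9,"slide":[0,0,-3],"yaw":0},{"grip":0.9,"slide":[0,0,-4],"yaw":0},{"grip":0.9,"slide":[0,0,-4],"yaw":0},{"grip":0.9,"slide":[0,0,-4],"yaw":0},{"grip":0.9,"slide":[0,0,-2.5],"yaw":0},{"grip":0.9,"slide":[0,0,0],"yaw":0},{"grip":0.9,"slide":[0,0,0],"yaw":0}]'
python3 - <<'E'
from h import *
C,im=look("wrist",["lid_center"],"w20")
o=manip.get_obs(); M=R.from_quat(o["ee_rot"]).as_matrix(); p=o["position"]
w=lambda q:proj(C,p+M@np.array(q))
th=np.linspace(0,2*np.pi,8,endpoint=False)
for z in(.117,.109): print("exp skirt",[w([.035*np.cos(t),.035*np.sin(t),z]).round(0).astype(int).tolist() for t in th])
r=manip.masks_of("lid_center","wrist")[0]["region"]; vs=np.nonzero(r)[0]
for v in range(vs.min(),vs.max()+1,5): xs=np.nonzero(r[v])[0]; print(v,xs.min() if len(xs) else "",xs.max() if len(xs) else "",end="; ")
go([.465,-.0945,.30]);print(o["joint_pos"])
E
```

```text
clock: 29.6
position: [0.4286, 0.1316, 0.3051]
ee_rot: [0.877, 0.481, 0.0, 0.001]
ft_force: [-1.0, -0.2, -1.5]
grip_width: 0.179
grasp_force: 39.3
lid_center 0.88 [252.1, 211.9] 197 312 159 285 [0.3972 0.0868] [206.571  212.2853 218.549 ]
exp skirt [[254, 157], [295, 174], [310, 213], [292, 249], [254, 263], [216, 249], [198, 213], [213, 174]]
exp skirt [[254, 160], [296, 177], [312, 217], [294, 255], [254, 270], [214, 255], [196, 217], [211, 177]]
159 253 259; 164 232 275; 169 222 285; 174 216 291; 179 212 297; 184 208 301; 189 205 304; 194 201 306; 199 199 308; 204 198 310; 209 198 311; 214 197 312; 219 197 312; 224 198 311; 229 198 310; 234 199 309; 239 201 307; 244 202 307; 249 239 270; 254 239 269; 259 239 269; 264 240 269; 269 240 270; 274 239 270; 279 238 271; 284 240 269; slide [-17.0927  15.2547   0.3764] len 22.913040154537605 toolx ang 1.0041734662715702 yaw None t 29.75
[ 1.0131 -0.0283 -1.3553  1.8512 -0.029   1.2975 -0.9011]
```

The lid hangs level, within about 1 mm of the tool axis. Carrying it over.

```bash
python3 -m jog '[{"grip":0.9,"slide":[-2.0,1.8,0],"yaw":0},{"grip":0.9,"slide":[-3.2,2.9,0],"yaw":0},{"grip":0.9,"slide":[-3.2,2.9,0],"yaw":0},{"grip":0.9,"slide":[-3.2,2.9,0],"yaw":0},{"grip":0.9,"slide":[-3.0,2.6,0],"yaw":0},{"grip":0.9,"slide":[-2.5,2.2,0],"yaw":0},{"grip":0.9,"slide":[0,0,0],"yaw":0},{"grip":0.9,"slide":[0,0,0],"yaw":0}]'
python3 - <<'E'
from h import *
C,im=look("wrist",[],"w21")
F=[.4648,-.0948]
for t in("filter_center","lid_center"):
    for m in manip.masks_of(t,"wrist")[:1]:
        r=m["region"]; vs=np.nonzero(r)[0]; print(t,m["conf"],m["centre"])
        for v in range(vs.min(),vs.max()+1,5): xs=np.nonzero(r[v])[0]; print(v,xs.min() if len(xs) else "",xs.max() if len(xs) else "",end="; ")
th=np.linspace(0,2*np.pi,12,endpoint=False)+1
print([proj(C,[F[0]+.0385*np.cos(t),F[1]+.0385*np.sin(t),.076]).round(0).astype(int).tolist() for t in th])
go([.4653,-.0942,.24]);print(manip.get_obs()["joint_pos"])
E
```

```text
clock: 30.55
position: [0.4655, -0.0947, 0.3037]
ee_rot: [0.877, 0.481, 0.0, -0.002]
ft_force: [-0.1, 0.2, -0.7]
grip_width: 0.181
grasp_force: 39.3
filter_center 0.68 [355.9, 261.7]
247 344 356; 252 338 369; 257 334 375; 262 332 380; 267 331 386; 272 332 390; 277 333 391; lid_center 0.76 [254.1, 209.9]
159 250 254; 164 232 277; 169 222 286; 174 216 294; 179 211 298; 184 207 301; 189 204 305; 194 202 307; 199 199 309; 204 198 310; 209 198 312; 214 197 312; 219 197 312; 224 198 312; 229 198 310; 234 200 308; 239 201 307; 244 202 307; 249 239 271; 254 239 270; 259 239 270; 264 240 269; 269 239 270; 274 239 270; 279 238 271; 284 240 266; [[255, 135], [234, 140], [220, 155], [215, 175], [221, 194], [235, 208], [255, 213], [274, 208], [289, 195], [295, 175], [290, 155], [276, 140]]
slide [-0.1018  0.0156  6.4444] len 6.445197985344151 toolx ang 1.006185358819749 yaw None t 30.7
[ 1.1877  0.0916 -1.1172  1.7958  0.0846  1.3068 -0.5146]
```

```bash
python3 - <<'E'
from h import *
im=cv2.imread("pics/w21.png").max(2)
print("col245",im[126:162:2,245]); print("row150",im[150,200:310:4]); print("row155",im[155,200:310:4])
C=cal("wrist"); F=[.4648,-.0948]
P=np.array([proj(C,[F[0]+.0385*np.cos(t),F[1]+.0385*np.sin(t),.076]) for t in np.linspace(0,6.28,721)])
for v in (150,155): print(v,P[np.argsort(abs(P[:,1]-v))[:6],0].round(1))
print(P[np.argsort(abs(P[:,0]-245))[:2]])
E
```

```text
col245 [ 36  31  35  35  38 194 249 248 249 248 238 130 136 241 237 213 195 162]
row150 [ 63  36  35  38  29  31 242 250 249 244 140 127 166 179 213 172 124 133
 241 248 249 249  39  29  27 151 252  31]
row155 [223  32  33  29  29 222 248 248 204 201 247 225 218 219 206 216 227 242
 210 171 248 249 247  34  32  49 253  62]
150 [224.  286.  286.2 224.3 223.8 285.8]
155 [289.5 220.6 220.4 289.7 289.5 220.8]
[[245.1121 212.6592]
 [244.8384 136.954 ]]
```

The flange edges match the prediction within 1 px. Lowering the lid.

```bash
python3 -m jog '[{"grip":0.9,"slide":[0,0,2],"yaw":0},{"grip":0.9,"slide":[0,0,2],"yaw":0},{"grip":0.9,"slide":[0,0,1.5],"yaw":0},{"grip":0.9,"slide":[0,0,1],"yaw":0},{"grip":0.9,"slide":[0,0,0],"yaw":0},{"grip":0.9,"slide":[0,0,0],"yaw":0}]'
python3 -c "
from h import *
go([.4653,-.0942,.226]); print(manip.get_obs()['ft_force'])"
```

```text
clock: 31.3
position: [0.4661, -0.0945, 0.2402]
ee_rot: [0.877, 0.481, 0.0, -0.0]
ft_force: [-0.4, 0.7, -0.1]
grip_width: 0.175
grasp_force: 39.3
slide [-0.0197 -0.0833  1.4246] len 1.4271748371733446 toolx ang 1.0043183237612834 yaw None t 31.3
[-0.3845  0.7483 -0.0659]
```

```bash
python3 -m jog '[{"grip":0.9,"slide":[0,-0.08,0.3],"yaw":0},{"grip":0.9,"slide":[0,0,0.3],"yaw":0},{"grip":0.9,"slide":[0,0,0.2],"yaw":0},{"grip":0.9,"slide":[0,0,0.2],"yaw":0},{"grip":0.9,"slide":[0,0,0],"yaw":0}]'
python3 -m jog '[{"grip":0.9,"slide":[0,0,0.2],"yaw":0},{"grip":0.9,"slide":[0,0,0],"yaw":0}]'
```

```text
clock: 31.8
position: [0.4651, -0.0944, 0.2296]
ee_rot: [0.877, 0.481, 0.0, -0.0]
ft_force: [-0.2, 0.3, 0.3]
grip_width: 0.181
grasp_force: 39.3
clock: 32.0
position: [0.4651, -0.0943, 0.2276]
ee_rot: [0.877, 0.481, 0.0, -0.0]
ft_force: [-0.2, -0.1, -0.6]
grip_width: 0.175
grasp_force: 39.3
```

Skirt is over the rim with no force. A few more millimetres.

```bash
python3 -m jog '[{"grip":0.9,"slide":[0,0,0.1],"yaw":0},{"grip":0.9,"slide":[0,0,0],"yaw":0}]'
python3 -m jog '[{"grip":0.9,"slide":[0,0,0.1],"yaw":0},{"grip":0.9,"slide":[0,0,0],"yaw":0}]'
```

```text
clock: 32.2
position: [0.4651, -0.0943, 0.2267]
ee_rot: [0.877, 0.481, 0.0, -0.0]
ft_force: [-0.7, 0.1, -0.9]
grip_width: 0.177
grasp_force: 39.3
clock: 32.4
position: [0.4653, -0.0942, 0.2259]
ee_rot: [0.877, 0.481, 0.0, 0.0]
ft_force: [-0.1, 0.8, 0.6]
grip_width: 0.179
grasp_force: 39.4
```

```bash
python3 -m jog '[{"grip":0.9,"slide":[0,0,0.08],"yaw":0},{"grip":0.9,"slide":[0,0,0],"yaw":0}]'
python3 -m jog '[{"grip":0.6,"slide":[0,0,0],"yaw":0},{"grip":0.4,"slide":[0,0,0],"yaw":0},{"grip":0.2,"slide":[0,0,0],"yaw":0},{"grip":0.2,"slide":[0,0,0],"yaw":0},{"grip":0,"slide":[0,0,-1],"yaw":0},{"grip":-0.5,"slide":[0,0,-3],"yaw":0},{"grip":-1,"slide":[0,0,-4],"yaw":0},{"grip":-1,"slide":[0,0,-3],"yaw":0}]'
python3 -m jog '[{"grip":-1,"slide":[0,0,0],"yaw":0},{"grip":-1,"slide":[0,0,0],"yaw":0},{"grip":-1,"slide":[0,0,0],"yaw":0}]'
python3 - <<'E'
from h import *
C,im=look("wrist",["lid_center"],"w22"); F=[.4648,-.0948]
e=blob("lid_center"); print("lid skirt at .112",atz(C,*e[0],.112),"exp skirt px",proj(C,[*F,.112]))
k=knob(im,*e[0]); print("knob",atz(C,*k,.158),"exp",proj(C,[*F,.158]))
for n in ("scene","top"):
    C,im=look(n,["lid_center","used_cup_center","scoop_center"],n+"9"); print(n,"exp knob/base",proj(C,[*F,.158]),proj(C,[*F,.112]),proj(C,[.429,.131,.03]))
E
```

```text
clock: 32.6
position: [0.4658, -0.0941, 0.2257]
ee_rot: [0.877, 0.481, 0.001, 0.0]
ft_force: [-0.8, 1.0, 6.2]
grip_width: 0.176
grasp_force: 40.1
clock: 33.4
position: [0.4654, -0.0938, 0.3376]
ee_rot: [0.876, 0.481, 0.001, 0.0]
ft_force: [0.7, -0.3, -0.4]
grip_width: 0.978
grasp_force: 0.0
clock: 33.7
position: [0.4647, -0.0944, 0.3343]
ee_rot: [0.877, 0.481, -0.0, -0.0]
ft_force: [-0.4, -0.0, -0.4]
grip_width: 0.999
grasp_force: 0.0
lid_center 0.88 [255.2, 176.3] 218 292 139 215 [ 0.4546 -0.1108] [228.4524 229.9718 232.3644]
lid_center 0.88 ((255.0026397705078, 176.53964233398438), (74.30340576171875, 76.12396240234375), 161.01168823242188)
lid skirt at .112 [ 0.4642 -0.0951  0.112 ] exp skirt px [255.4191 175.9327]
knob [255.0987 187.4836] [ 51  62  19  20 304]
knob [ 0.465  -0.0938  0.158 ] exp [255.5742 188.6016]
lid_center 0.52 [328.6, 168.4] 317 335 156 174 [ 0.5257 -0.1552] [204.6541 210.8767 219.161 ]
used_cup_center 0.78 [360.5, 162.1] 349 365 153 170 [ 0.4983 -0.2892] [123.9174 146.6777 166.1612]
scoop_center 0.53 [308.8, 163.5] 300 312 153 170 [ 0.5845 -0.1002] [169.5941 181.5644 192.198 ]
scene exp knob/base [327.876  158.8634] [326.4617 167.9584] [276.8053 210.1009]
lid_center 0.69 [303.7, 174.8] 294 310 166 183 [ 0.521  -0.1399] [212.2564 210.0085 212.4487]
used_cup_center 0.45 [330.0, 169.9] 325 339 161 175 [ 0.5026 -0.2689] [135.1093 148.6721 163.153 ]
top exp knob/base [303.9708 170.6752] [302.5393 176.8576] [256.787 209.016]
```

The lid is down at the expected height. Its skirt and knob both lie on the chamber axis within 1 mm, and the used cup and scoop have not moved. Handing in.

```bash
python3 -c "
from workcell import manip
print(manip.hand_in())"
```

```text
the job is handed in; nothing more can be done
None
```

The drip filter is built up on the scale (cup, chamber, press, lid) and handed in at about 34 s; by my last measurements every part is within its limits, but the hand-in returned no verdict.

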